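Show the next glaze tile to the camera

TASK

The test tile on the small easel has been checked: stand it on its lower edge in a free slot of the wooden rack, lowering it fully in without dropping it. Then take the wide tile out of the rack and hold it up to the inspection camera, right way up, the middle of the tile 16 cm straight in front of the lens and its face square to the lens, which looks slightly downwards. Finish still holding it there, steady and in the air, and leave everything else, including the other two tiles in the rack, where it is.

Things in the scene. Friction and masses are not known exactly. Their poses are not given: they have to be found in the camera images.
- easel_tile_center (a point): Centre of the tile leaning on the easel: flat rigid ceramic, 80 mm wide (its y), 100 mm tall (its z) and 10 mm thick (its x), white with the lower 60 mm blue, both faces alike, about 0.16 kg. It leans 0.42 rad (24 degrees) from vertical, top towards the robot. The easel backs its lower 55 mm; the upper 45 mm is free on both faces, to be pinched across the thickness at the top edge from above, tool tilted along the tile.
- wide_tile_center (a point): Centre of the wide tile: same look, height (100 mm, z) and thickness (10 mm, x) but 120 mm wide (y), about 0.23 kg. Stands upright in one of the rack's slots; pinch it across its thickness at the top edge. Both faces are alike.
- rack_tile1_center (a point): Centre of another tile standing in the rack, 80 mm wide (its y), 100 mm tall (its z) and 10 mm thick (its x); stays there.
- rack_tile2_center (a point): Centre of a further tile standing in the rack, 80 mm wide (its y), 100 mm tall (its z) and 10 mm thick (its x); stays there.
- rack: Fixed wooden rack, 239 mm long (x), 100 wide (y), 40 high; origin: centre of its underside. Five slots run across it along y, at x = -96, -48, 0, 48, 96 mm, each 15 mm wide and 32 deep, floor 8 mm above the table. A tile standing in a slot has its x along the rack's x and its centre 58 mm above the table. Three slots hold tiles, two are free (read the tiles' positions).
- easel: Small fixed wooden easel, base 110 x 100 mm, 85 mm high, with a ledge and 4 mm front lip; origin: centre of underside beneath the tile's foot. The tile lies on its +x side.
- camera: Inspection camera: grey housing, black lens tube 48 mm across, fixed on a post. Origin: centre of the lens front, 220 to 270 mm up. It looks along its -x, towards the robot and 0.35 rad (20 degrees) down; y level, z its up. Wanted: wide tile's centre at (-160, 0, 0) mm in this frame, its z along the camera's z (top leaning to the robot), its faces across the camera's x.
- dish: Low terracotta dish, 150 mm across, 30 mm high; bystander, origin under its centre.
- beaker: White beaker, 72 mm across, 75 mm high; bystander, origin under its centre.
- bowl: White bowl, 110 mm across, 55 mm high; bystander, origin under its centre.
- loop_tool: Clay trimming tool with wooden handle and wire loop, 150 mm long along its x, 12 mm high; bystander, origin under its handle near the loop.
There are look-alikes about, which are no part of the job. What is shaped like the part that bears easel_tile_center but turquoise is not meant.

How it is judged:
By the outcome, as a careful person would: the job done as asked, in the order asked, and still so for the second after the job is handed in, while the arm keeps its last pose, push and grip.
It also fails if it takes over 54 s, if anything falls off the work surface, if the arm or the gripper's body presses on something with over 40 N, if the wrist force passes 120 N, or if a joint passes its speed limit or range.

ROBOT

A 6-joint arm with a two-finger parallel gripper is mounted at the origin on the work surface. World frame = base frame: x ahead of the robot, y to its left, z up, the work surface at z = 0. Lengths are in m, angles in rad, forces in N, time in s.
With the tool pointing down it reaches from about 0.225 to 0.875 m from the base axis. Payload 3.4 kg.
Tool frame: the origin (TCP) lies midway between the tips of the shut fingers; the grasp point (between the pads) lies 19 mm behind it; x points along the fingers, y is the direction in which the jaws open and shut, and the axes are right-handed (so a half turn about x gives the same grasp; the last joint's range is limited). The gripper opens to 85 mm and grips with 20 to 120 N. Pads are 22 mm wide; open, the fingers measure 114 mm over their backs; the gripper's body (76 mm by 85 mm) begins 54 mm behind the grasp point. The pads swing forward as they close: fully open they stand 13 mm farther back than shut.
Start: joints at [1.018, 0.276, 1.505, -0, 1.361, -0.121], TCP at [0.241, 0.522, 0.231] pointing down, gripper open.
Joint ranges: [-2.89, 2.89], [-0.75, 2.08], [0.22, 2.7], [-1.18, 4.32], [0.11, 2.71], [-2.7, 2.7]. Speed limits (rad/s): [2.57, 2.57, 3.14, 3.14, 3.14, 3.14].

INTERFACE

Orientations are given as a unit quaternion [w, x, y, z].
In Python, from rig import monitor, grab_frame, order, recognise, cut_out gives the robot as it stands.
- The arm moves only by the shell command python3 -m crank 'ROWS' [FORCE]. ROWS is JSON, a list of rows, each an object of numbers: "gripper": the closure, from 0 (fully open) to 1 (shut); "dx", "dy", "dz": the shift along the tool's x, y, z in mm; "spin": the turn about the tool's x in rad. In form: [{"gripper": .., "dx": .., "dy": .., "dz": .., "spin": ..}, ...]. A call has 1 to 20 rows; each row shifts and turns the pose as measured when the row begins, along the tool's axes as they then stand; what a row does not reach is not made up. A row lasts 1/8 s, in which the tool goes at most 62.5 mm and 10.7 degrees, less where a joint would pass 70% of its speed; a pose out of reach is approached as far as the arm can. A call with a gripper value outside its range is refused whole. The fingers move at their own pace and stop on an object; FORCE is the grip in N (left out, the last holds). Time passes only in rows, so rows that do not move let the fingers close. It gives the time, the measured TCP pose, the force and the opening at its end, in the units of the state.
- monitor.read_state(): the state, without advancing time (a new reading comes with each control period).
- grab_frame(name): name is "scene" or "top" or "wrist"; returns a dict with "img" (480x640x3 uint8, red, green, blue), "depth" (480x640 float32, m along the optical axis (not along the pixel's ray), 0 where there is no reading), "mtx" (3x3 intrinsics, pixels), "eye" and "attitude" of the camera in the world. Camera axes: x right, y up, looking along -z (the intrinsics and any distortion apply to the point x, -y, -z); pixel columns grow to the right and rows downward; lengths in m; the calibration is good to about 2 mm. A picture is of the moment at which its call begins.
- order.hand_in(): hands the job in, once; it reports no verdict.
Trained networks look in the newest picture that a camera, given by its name, has taken for a name from the list of things; names that differ only in an ending like _2 or _b are one class to them, and where a whole thing is asked for, a point or a joint stands for the part that bears it (a point fixed in the world has none). Each returns a list of dicts, best first, with "p" (0 to 1); they miss things now and then, are a little off and sometimes report something else, mostly with a low value. They report only what shows in the picture. A call takes as long as a camera call. They do not tell look-alikes from the thing itself.
- recognise(camera, thing): "rect" ([left, top, width, height] in pixels, round what is visible of it).
- cut_out(camera, thing): "region" (480x640 bool, what is visible of it) and "rect" ([left, top, width, height] in pixels, round what is visible of it).
The state is a dict: "t": time; "q": joint angles; "qd": joint speeds; "joint_torque": joint torques, N m; "tcp_pos": TCP position; "eef_rot": TCP orientation; "contact_force": force on the tool from outside, world axes, zero at the start; "moment": the same for the moment, N m; "grip_width": finger opening in m.
Only numpy, scipy, OpenCV 4.12 (cv2) and the standard library are available. Lean on these libraries where they do the work, as an engineer would, in place of code of your own. Each camera call takes 0.05 s, during which the arm holds its last target.

## Working session

There is one attempt and no reset: what is moved stays moved. The work goes in short steps, Python scripts to look and compute and a shell command to move; the robot and the scene stay as the last step left them, time stands still between calls to the robot, and variables do not carry over. Pictures are saved under pics/ and viewed, and the job is handed in when it is done.

```bash
ls; mkdir -p pics
python3 - <<'E'
from rig import monitor, grab_frame
import cv2, pickle
s=monitor.read_state(); print(s)
for n in ["scene","top","wrist"]:
    f=grab_frame(n); pickle.dump(f,open(f"pics/{n}0.pkl","wb"))
    cv2.imwrite(f"pics/{n}0.png",f["img"][:,:,::-1]); print(n,f["eye"],f["attitude"],f["mtx"].tolist(), [k for k in f])
E
```

```text
pics
{'t': 0.0, 'q': array([ 1.01797610e+00,  2.76560780e-01,  1.50617038e+00,  2.12833174e-05,
        1.36071012e+00, -1.20969073e-01]), 'qd': array([ 0.00147455, -0.00045338,  0.00129688,  0.00106721,  0.00029525,
        0.00073146]), 'joint_torque': array([-1.18815592e-04, -4.16784918e+01, -2.45797116e+01, -1.91334088e-04,
        1.12074602e-02,  7.60821848e-06]), 'tcp_pos': array([0.2403568 , 0.52174449, 0.2304444 ]), 'eef_rot': array([ 0.69046308,  0.15088582,  0.69090907, -0.15211465]), 'contact_force': array([ 0.09111142, -0.08614273,  0.16362176]), 'moment': array([-0.03284426, -0.04277835, -0.02841608]), 'grip_width': 0.0856662129255284}
scene [ 1.18067438 -0.00980315  0.92884526] [0.69675237 0.22578772 0.20604313 0.64892393] [[434.9503459540446, 0.0, 315.64639692037554], [0.0, 434.9503459540446, 235.05213831455606], [0.0, 0.0, 1.0]] ['img', 'depth', 'mtx', 'eye', 'attitude']
top [0.5391253  0.06775403 1.10332233] [ 0.71698257  0.01385417 -0.03525309 -0.69606126] [[509.54213895018165, 0.0, 311.58418911759776], [0.0, 509.54213895018165, 235.04609773411806], [0.0, 0.0, 1.0]] ['img', 'depth', 'mtx', 'eye', 'attitude']
wrist [0.1807263  0.54919145 0.3730225 ] [ 0.8344927  -0.11112128 -0.06971136  0.53517691] [[418.51543350176576, 0.0, 317.9746215123693], [0.0, 418.51543350176576, 237.4940009096789], [0.0, 0.0, 1.0]] ['img', 'depth', 'mtx', 'eye', 'attitude']
```

View pics/scene0.png

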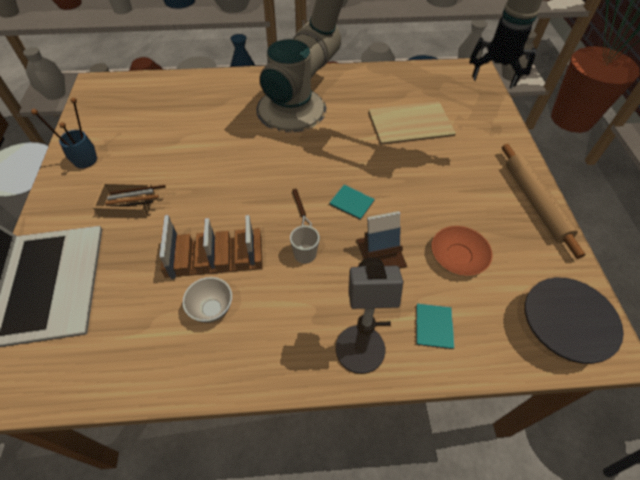

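View pics/top0.png

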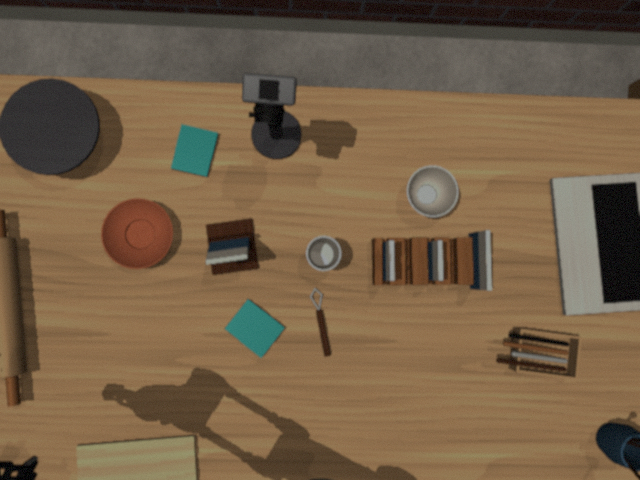

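View pics/wrist0.png

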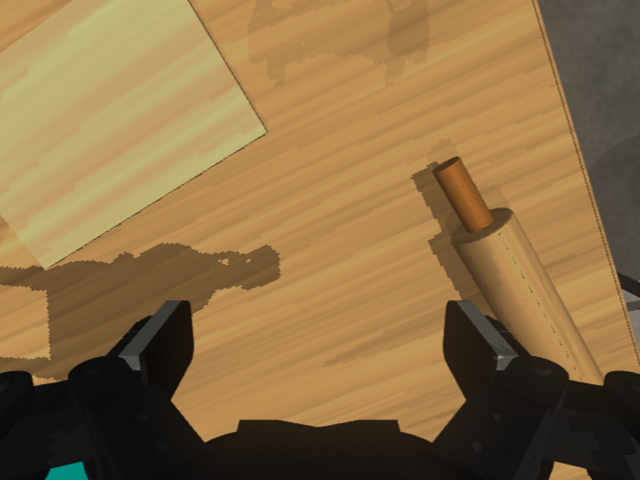

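The top view shows the easel tile at about (228,252). The rack is at (432,262), with tiles at columns 391 and 438 and the wide one at 482. The inspection camera is at (270,90). The turquoise flat tiles at (195,150) and (255,328) are the look-alikes. I'll measure next and check the crops.

```bash
cat > h.py <<'E'
import numpy as np, pickle, cv2
from scipy.spatial.transform import Rotation as R
def rot(q): q=np.asarray(q); return R.from_quat([q[1],q[2],q[3],q[0]])
def cloud(f):
    d=f["depth"]; K=f["mtx"]; v,u=np.mgrid[0:480,0:640]
    P=np.stack([(u-K[0,2])/K[0,0]*d,-(v-K[1,2])/K[1,1]*d,-d],-1)
    W=rot(f["attitude"]).apply(P.reshape(-1,3)).reshape(480,640,3)+f["eye"]
    W[d<=0]=np.nan
    return W
def proj(f,p):
    p=rot(f["attitude"]).inv().apply(np.atleast_2d(p)-f["eye"]); K=f["mtx"]
    return np.c_[K[0,0]*p[:,0]/-p[:,2]+K[0,2], K[1,1]*-p[:,1]/-p[:,2]+K[1,2]]
E
python3 - <<'E'
from h import *
for n in ["top","scene"]:
    f=pickle.load(open(f"pics/{n}0.pkl","rb")); W=cloud(f); Z=W[...,2]
    print(n,"table",np.nanmedian(Z[(abs(Z)<.03)]))
    a,b=((200,170,330,130) if n=="top" else (150,190,270,180)),0
    x,y,w,h=a
    c=cv2.resize(f["img"][y:y+h,x:x+w],None,fx=2.4,fy=2.4,interpolation=cv2.INTER_CUBIC)
    z=np.clip(np.nan_to_num(Z[y:y+h,x:x+w])/.3*255,0,255).astype('u1')
    z=cv2.resize(cv2.applyColorMap(z,cv2.COLORMAP_JET),None,fx=2.4,fy=2.4,interpolation=cv2.INTER_NEAREST)
    im=np.vstack([c[:,:,::-1],z]) 
    im=cv2.resize(im,None,fx=min(1,600/im.shape[0]),fy=min(1,600/im.shape[0])) if im.shape[0]>600 else im
    cv2.imwrite(f"pics/{n}_c.png",im)
f=pickle.load(open("pics/top0.pkl","rb")); W=cloud(f)
for r in (245,262,278):
    print(r,[(u,)+tuple((W[r,u]*1000).round().astype(int)) for u in range(368,500,2) if np.isfinite(W[r,u,0])])
for c in (218,232,246):
    print(c,[(r,)+tuple((W[r,c]*1000).round().astype(int)) for r in range(215,280,2) if np.isfinite(W[r,c,0])])
E
```

```text
top table 0.0012605436518601243
scene table 0.0011606754178008494
245 [(368, np.int64(599), np.int64(-88), np.int64(-1)), (370, np.int64(599), np.int64(-92), np.int64(0)), (372, np.int64(598), np.int64(-95), np.int64(12)), (374, np.int64(597), np.int64(-96), np.int64(35)), (376, np.int64(597), np.int64(-99), np.int64(40)), (378, np.int64(597), np.int64(-104), np.int64(38)), (380, np.int64(597), np.int64(-107), np.int64(44)), (382, np.int64(598), np.int64(-113), np.int64(33)), (384, np.int64(597), np.int64(-114), np.int64(54)), (386, np.int64(595), np.int64(-113), np.int64(79)), (388, np.int64(594), np.int64(-113), np.int64(102)), (390, np.int64(594), np.int64(-116), np.int64(109)), (392, np.int64(594), np.int64(-119), np.int64(111)), (394, np.int64(598), np.int64(-137), np.int64(41)), (396, np.int64(598), np.int64(-142), np.int64(39)), (398, np.int64(598), np.int64(-146), np.int64(40)), (400, np.int64(598), np.int64(-149), np.int64(41)), (402, np.int64(598), np.int64(-153), np.int64(43)), (404, np.int64(599), np.int64(-158), np.int64(41)), (406, np.int64(601), np.int64(-170), np.int6
[... 13554 characters left out ...]
.int64(570), np.int64(164), np.int64(118)), (255, np.int64(566), np.int64(164), np.int64(122)), (257, np.int64(562), np.int64(164), np.int64(118)), (259, np.int64(560), np.int64(174), np.int64(9)), (261, np.int64(556), np.int64(174), np.int64(8)), (263, np.int64(552), np.int64(174), np.int64(7)), (265, np.int64(547), np.int64(174), np.int64(9)), (267, np.int64(543), np.int64(174), np.int64(10)), (269, np.int64(539), np.int64(173), np.int64(13)), (271, np.int64(535), np.int64(174), np.int64(5)), (273, np.int64(530), np.int64(174), np.int64(1)), (275, np.int64(526), np.int64(174), np.int64(1)), (277, np.int64(522), np.int64(174), np.int64(-2)), (279, np.int64(517), np.int64(173), np.int64(3))]
```

View pics/top_c.png

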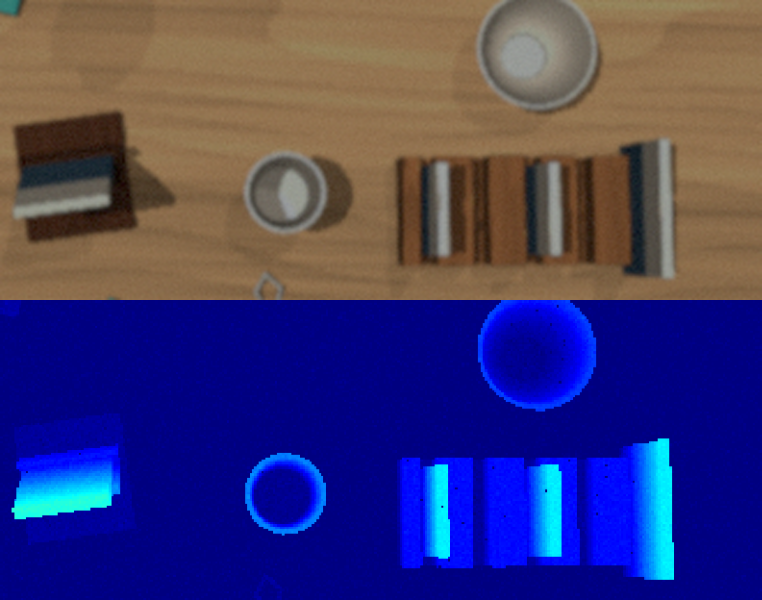

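View pics/scene_c.png

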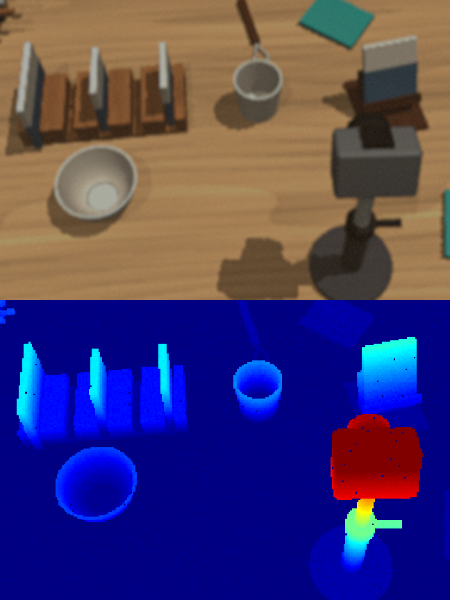

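Run:
```python
from h import *
np.set_printoptions(precision=4,suppress=True)
fs={n:pickle.load(open(f"pics/{n}0.pkl","rb")) for n in ("top","scene")}
def pts(n,lo,hi):
    W=cloud(fs[n]); m=np.isfinite(W[...,0])
    for k in range(3): m&=(W[...,k]>lo[k])&(W[...,k]<hi[k])
    return W[m], fs[n]["img"][m]
for n in fs:
    # rack top
    P,_=pts(n,[.48,-.36,.034],[.66,-.07,.046])
    r=cv2.minAreaRect((P[:,:2]*1000).astype('f4')); print(n,"rack",len(P),r)
    for nm,y0 in (("t1",-.12),("t2",-.215),("wide",-.311)):
        P,_=pts(n,[.47,y0-.02,.095],[.66,y0+.02,.125])
        r=cv2.minAreaRect((P[:,:2]*1000).astype('f4')); print(nm,len(P),r,np.median(P[:,2]))
    # easel tile big face
    P,c=pts(n,[.52,.14,.06],[.62,.26,.14])
    sat=c.max(1).astype(int)-c[:,0]; 
    keep=(c[:,2].astype(int)>=c[:,0]-25)
    P=P[keep]
    best=None; rng=np.random.default_rng(0)
    for _ in range(400):
        a=P[rng.choice(len(P),3,False)]; nn=np.cross(a[1]-a[0],a[2]-a[0]); 
        if np.linalg.norm(nn)<1e-6: continue
        nn/=np.linalg.norm(nn); i=abs((P-a[0])@nn)<.003
        if best is None or i.sum()>best.sum(): best=i
    Q=P[best]; c0=Q.mean(0); nn=np.linalg.svd(Q-c0)[2][2]; nn*=np.sign(nn[0])
    print("easel",len(P),len(Q),c0,nn,"lean",np.arcsin(nn[2]),"yaw",np.arctan2(nn[1],nn[0]))
    yaw=np.arctan2(nn[1],nn[0]); ydir=np.array([-np.sin(yaw),np.cos(yaw),0]); zd=np.cross(nn,ydir)
    e=(Q-c0)@np.c_[ydir,zd]; print(" extents",np.percentile(e,[1,99],axis=0), "upper edge world",c0+zd*np.percentile(e[:,1],99))
```

```text
top rack 3046 ((565.5653076171875, -201.71482849121094), (117.99497985839844, 212.4985809326172), 2.2883107662200928)
t1 259 ((562.8580932617188, -119.49613952636719), (78.77059173583984, 11.75802993774414), 1.1677848100662231) 0.10794367255718051
t2 269 ((566.6091918945312, -215.18905639648438), (77.11982727050781, 11.659614562988281), 2.350271224975586) 0.10764240267097847
wide 438 ((570.349609375, -310.8821716308594), (118.91337585449219, 13.093438148498535), 0.9836381077766418) 0.10762879846238849
easel 698 578 [0.5707 0.2039 0.0997] [0.8872 0.1563 0.4341] lean 0.44905146995321377 yaw 0.17434330295786962
 extents [[-0.0394 -0.0416]
 [ 0.0384  0.0292]] upper edge world [0.5582 0.2017 0.126 ]
scene rack 2171 ((572.0906982421875, -216.5179443359375), (121.28343963623047, 238.4747772216797), 0.20141755044460297)
t1 143 ((566.9995727539062, -121.00630187988281), (80.8832778930664, 10.198690414428711), 1.9236786365509033) 0.10857701917248663
t2 160 ((570.1381225585938, -216.49911499023438), (80.42433166503906, 11.002735137939453), 1.1738616228103638) 0.10797918183600408
wide 266 ((573.1067504882812, -312.42608642578125), (121.9700927734375, 11.630830764770508), 1.8077318668365479) 0.10768628232315786
easel 767 690 [0.5769 0.2028 0.0918] [0.8948 0.1563 0.4183] lean 0.43156294363519365 yaw 0.17292607959203388
 extents [[-0.039  -0.0341]
 [ 0.0386  0.0365]] upper edge world [0.5619 0.2001 0.1249]
```

Run:
```python
from h import *
np.set_printoptions(precision=4,suppress=True)
fs={n:pickle.load(open(f"pics/{n}0.pkl","rb")) for n in ("top","scene")}
for n in fs:
    W=cloud(fs[n]); I=fs[n]["img"]
    m=np.isfinite(W[...,0])&(W[...,2]>.17)&(W[...,2]<.4)&(W[...,0]>.55)&(W[...,0]<1.0)&(abs(W[...,1]-.11)<.15)
    v,u=np.nonzero(m); print(n,m.sum(),u.min(),u.max(),v.min(),v.max())
    P=W[m]; print(P.min(0),P.max(0))
    rng=np.random.default_rng(0); rest=np.ones(len(P),bool)
    for k in range(3):
        Pr=P[rest]; best=None
        if len(Pr)<60: break
        for _ in range(500):
            a=Pr[rng.choice(len(Pr),3,False)]; nn=np.cross(a[1]-a[0],a[2]-a[0])
            if np.linalg.norm(nn)<1e-7: continue
            nn/=np.linalg.norm(nn); i=abs((P-a[0])@nn)<.003; i&=rest
            if best is None or i.sum()>best.sum(): best=i
        Q=P[best]; c=Q.mean(0); s=np.linalg.svd(Q-c); nn=s[2][2]; nn*=np.sign(nn[2])
        print(" plane",best.sum(),c,nn,"tilt",np.arccos(nn[2]),"az",np.arctan2(nn[1],nn[0]),"maj",s[2][0],"col",I[m][best].mean(0))
        print("   ext",np.percentile((Q-c)@s[2][:2].T,[1,99],axis=0).round(4).tolist())
        rest&=~best
    # dark tube points
    x0,y0=u.min()-5,v.min()-5
    c=cv2.resize(I[v.min()-8:v.max()+8,u.min()-8:u.max()+8],None,fx=5,fy=5,interpolation=cv2.INTER_CUBIC); cv2.imwrite(f"pics/cam_{n}.png",c[:600,:,::-1]); print(c.shape)
    if n=="scene":
        for r in range(258,275,2): print(r,[tuple((W[r,uu]*1000).round().astype(int).tolist()) for uu in (366,375,384) if np.isfinite(W[r,uu,0])])
```

```text
top 2124 242 296 74 123
[0.7763 0.0766 0.2565] [0.854  0.1622 0.3237]
 plane 1182 [0.818  0.1203 0.308 ] [-0.4309  0.0127  0.9023] tilt 0.4456854530251718 az 3.112081615967727 maj [0.048  0.9988 0.0089] col [73.6303 71.8604 69.533 ]
   ext [[-0.0416, -0.0452], [0.0408, 0.0273]]
 plane 472 [0.8189 0.1187 0.3143] [-0.449   0.0006  0.8935] tilt 0.46569306903459945 az 3.140170456824421 maj [-0.069 -0.997 -0.034] col [44.9237 43.6441 42.4958]
   ext [[-0.0367, -0.0178], [0.0359, 0.0173]]
 plane 282 [0.806  0.1196 0.2963] [-0.4548  0.0033  0.8906] tilt 0.47215576069306314 az 3.1343126954192058 maj [-0.8875  0.082  -0.4535] col [33.2766 32.156  30.8794]
   ext [[-0.0452, -0.0393], [0.0319, 0.0447]]
(325, 350, 3)
scene 2509 348 403 258 321
[0.7787 0.0748 0.1701] [0.8667 0.1613 0.3232]
 plane 1387 [0.8547 0.1163 0.2947] [ 0.9328 -0.0399  0.3581] tilt 1.2045780782622584 az -0.04270105360758497 maj [ 0.047   0.9988 -0.0112] col [65.0894 59.7224 53.354 ]
   ext [[-0.0405, -0.0269], [0.0413, 0.031]]
 plane 618 [0.8197 0.1175 0.3093] [-0.4619  0.0207  0.8867] tilt 0.4806951224230268 az 3.0968853926372364 maj [-0.0627 -0.998  -0.0094] col [73.1715 68.3576 62.3932]
   ext [[-0.0415, -0.023], [0.0399, 0.0462]]
 plane 204 [0.8237 0.1147 0.3162] [-0.3219 -0.1175  0.9394] tilt 0.3498163112224045 az -2.7915004913592454 maj [ 0.2672 -0.9632 -0.029 ] col [40.0833 33.8922 27.7206]
   ext [[-0.0193, -0.0175], [0.0406, 0.0158]]
(395, 355, 3)
258 [(604, 164, 9), (779, 128, 287), (608, 209, 11)]
260 [(783, 111, 288), (785, 126, 289), (613, 209, 9)]
262 [(788, 110, 290), (792, 125, 295), (618, 208, 8)]
264 [(795, 109, 294), (797, 124, 297), (625, 206, 11)]
266 [(810, 105, 313), (810, 120, 311), (630, 206, 9)]
268 [(815, 104, 315), (815, 119, 314), (816, 134, 313)]
270 [(817, 104, 311), (821, 118, 316), (822, 132, 316)]
272 [(819, 104, 310), (825, 117, 318), (825, 132, 316)]
274 [(825, 103, 313), (829, 116, 318), (830, 131, 319)]
```

```bash
python3 -m crank '[{"dx":0,"dy":0,"dz":0,"spin":0}]'
```

```text
validation failed for argument at $[0]...
```

```bash
python3 -m crank '[{"gripper":0,"dx":0,"dy":0,"dz":0,"spin":0}]'
python3 - <<'E'
from h import *
a=cv2.imread("pics/cam_top.png");b=cv2.imread("pics/cam_scene.png")
h=max(a.shape[0],b.shape[0]); f=lambda i:np.vstack([i,np.zeros((h-i.shape[0],i.shape[1],3),'u1')])
cv2.imwrite("pics/cams.png",np.hstack([f(a),f(b)]))
from rig import monitor
s=monitor.read_state(); Rm=rot(s["eef_rot"]).as_matrix(); print(Rm.round(4), s["q"], s["tcp_pos"])
E
```

```text
t: 0.28
tcp_pos: [0.2403, 0.5217, 0.2303]
eef_rot: [0.69, 0.151, 0.691, -0.152]
contact_force: [0.1, -0.5, -0.6]
grip_width: 0.0854
[[-1.100e-03  4.185e-01  9.082e-01]
 [-1.700e-03  9.082e-01 -4.185e-01]
 [-1.000e+00 -2.000e-03 -3.000e-04]] [ 1.01799993e+00  2.76698890e-01  1.50627721e+00  1.92201150e-05
  1.36067769e+00 -1.20965670e-01] [0.24032926 0.52172432 0.23032308]
```

View pics/cams.png

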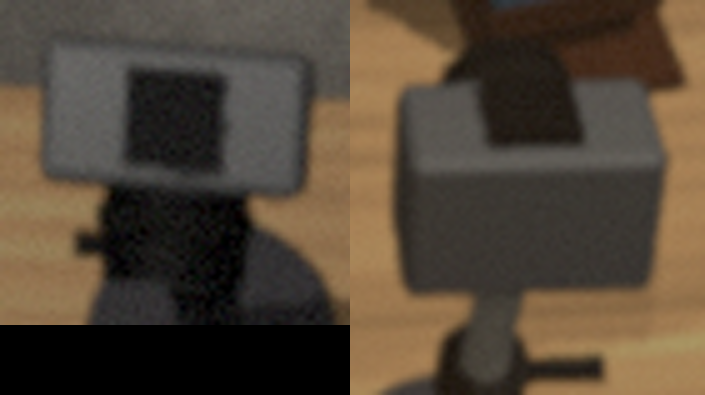

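```bash
cat >> h.py <<'E'
def st():
    from rig import monitor
    return monitor.read_state()
def show(s=None):
    s=s or st(); Rm=rot(s["eef_rot"]).as_matrix(); x=Rm[:,0]; y=Rm[:,1]
    print("t %.2f"%s["t"],"tcp",s["tcp_pos"].round(4),"q",s["q"].round(3),"tilt %.3f az %.3f"%(np.arccos(-x[2]),np.arctan2(x[1],x[0])),"y",y.round(3),"F",s["contact_force"].round(1),"g %.4f"%s["grip_width"])
    return s,Rm
def go(target,s=None):
    s,Rm=show(s); d=Rm.T@(np.asarray(target)-s["tcp_pos"])*1000; print("delta mm",d.round(1),"n",np.linalg.norm(d).round(1)); return d
E
python3 -m crank '[{"gripper":0,"dx":-30,"dy":0,"dz":0,"spin":0.161},{"gripper":0,"dx":-30,"dy":0,"dz":0,"spin":0.161},{"gripper":0,"dx":-30,"dy":0,"dz":0,"spin":0.161},{"gripper":0,"dx":-30,"dy":0,"dz":0,"spin":0.161},{"gripper":0,"dx":-30,"dy":0,"dz":0,"spin":0.161},{"gripper":0,"dx":-30,"dy":0,"dz":0,"spin":0.161}]'
python3 -c "
from h import *
go([.48,.155,.41])"
```

```text
t: 1.02
tcp_pos: [0.2397, 0.5207, 0.4112]
eef_rot: [0.535, 0.459, 0.533, -0.468]
contact_force: [0.2, -0.2, 0.5]
grip_width: 0.0852
t 1.02 tcp [0.2397 0.5207 0.4112] q [1.018 0.239 1.126 0.    1.789 0.877] tilt 0.012 az -2.126 y [ 0.99   0.141 -0.008] F [ 0.2 -0.2  0.5] g 0.0852
delta mm [  3.4 186.4 395.9] n 437.6
```

```bash
python3 -m crank '[{"gripper":0,"dx":0,"dy":23,"dz":50,"spin":-0.004},{"gripper":0,"dx":0,"dy":23,"dz":50,"spin":-0.004},{"gripper":0,"dx":0,"dy":23,"dz":50,"spin":-0.004},{"gripper":0,"dx":0,"dy":23,"dz":50,"spin":-0.004},{"gripper":0,"dx":0,"dy":23,"dz":50,"spin":-0.004},{"gripper":0,"dx":0,"dy":23,"dz":50,"spin":-0.004},{"gripper":0,"dx":0,"dy":23,"dz":50,"spin":-0.004},{"gripper":0,"dx":0,"dy":23,"dz":50,"spin":-0.004}]'
python3 -c "
from h import *
go([.48,.155,.41])"
```

```text
t: 2.02
tcp_pos: [0.4898, 0.1481, 0.4144]
eef_rot: [0.544, 0.451, 0.543, -0.454]
contact_force: [1.0, 0.6, 0.8]
grip_width: 0.0853
t 2.02 tcp [0.4898 0.1481 0.4144] q [ 0.16   0.132  1.254 -0.004  1.757 -0.022] tilt 0.004 az -1.877 y [ 0.983  0.181 -0.002] F [1.  0.6 0.8] g 0.0853
delta mm [ 4.4 -8.3 -8.5] n 12.7
```

```bash
python3 -m crank '[{"gripper":0,"dx":-60,"dy":0,"dz":-4,"spin":0},{"gripper":0,"dx":-60,"dy":0,"dz":-4,"spin":0},{"gripper":0,"dx":-60,"dy":0,"dz":0,"spin":0}]'
python3 -c "
from h import *
show()"
python3 -m crank '[{"gripper":0,"dx":-60,"dy":0,"dz":0,"spin":0},{"gripper":0,"dx":-60,"dy":0,"dz":0,"spin":0}]'
python3 -c "
from h import *
show()"
python3 - <<'E'
import numpy as np
from scipy.optimize import least_squares
D=[([1.018,.2766,1.5062,0,1.3607],[.2404,.5217,.2304]),([1.018,.239,1.126,0,1.789],[.2397,.5207,.4112]),([.16,.132,1.254,0,1.757],[.4898,.1481,.4144])]
def fk(p,q):
    L1,L2,h,L3,o,a=p; A=q[1];B=A+q[2];C=B+q[4]
    d=a+L1*np.sin(A)+L2*np.sin(B)+L3*np.sin(C); z=h+L1*np.cos(A)+L2*np.cos(B)+L3*np.cos(C)
    c,s=np.cos(q[0]),np.sin(q[0]); return np.array([d*c-o*s,d*s+o*c,z])
r=least_squares(lambda p:np.r_[np.concatenate([fk(p,q)-x for q,x in D]),(p[2]-.2)*1e-3,(p[5])*1e-4],[.43,.4,.2,.25,.07,0]); print(r.x.round(4),abs(r.fun).max())
E
```

```text
t: 2.4
tcp_pos: [0.49, 0.1518, 0.5905]
eef_rot: [0.538, 0.448, 0.544, -0.462]
contact_force: [0.7, 0.7, 1.1]
grip_width: 0.0857
t 2.40 tcp [0.49   0.1518 0.5905] q [ 0.168  0.229  0.697 -0.006  2.236 -0.008] tilt 0.021 az -2.727 y [ 0.985  0.171 -0.02 ] F [0.7 0.7 1.1] g 0.0857
t: 2.65
tcp_pos: [0.4797, 0.1486, 0.6825]
eef_rot: [0.54, 0.453, 0.542, -0.458]
contact_force: [34.2, 8.7, 12.2]
grip_width: 0.0855
t 2.65 tcp [0.4797 0.1486 0.6825] q [ 0.164  0.357  0.22  -0.006  2.572 -0.013] tilt 0.008 az -2.506 y [ 0.985  0.171 -0.007] F [34.2  8.7 12.2] g 0.0855
[ 0.4606  0.4287 -1.5035 -1.3811  0.069   0.023 ] 0.0017035485330798201
```

```bash
for i in 1; do python3 -m crank '[{"gripper":0,"dx":-10,"dy":0,"dz":0,"spin":0},{"gripper":0,"dx":-10,"dy":0,"dz":0,"spin":0}]' >/dev/null; python3 -c "
from h import *
show()"; done
python3 -m crank '[{"gripper":0,"dx":0,"dy":10,"dz":0,"spin":0},{"gripper":0,"dx":0,"dy":10,"dz":0,"spin":0}]' >/dev/null; python3 -c "
from h import *
show()"
```

```text
t 2.90 tcp [0.4737 0.1465 0.6871] q [ 0.161  0.347  0.22  -0.004  2.575 -0.014] tilt 0.003 az -1.848 y [ 0.985  0.171 -0.001] F [-0.4 -0.6  0.1] g 0.0849
t 3.15 tcp [0.4895 0.1487 0.6806] q [ 0.16   0.36   0.221 -0.003  2.551 -0.015] tilt 0.010 az -0.015 y [0.985 0.171 0.01 ] F [ 0.3 -0.  -0.6] g 0.0855
```

```bash
python3 -m crank '[{"gripper":0,"dx":-40,"dy":40,"dz":0,"spin":0}]' >/dev/null; python3 -c "
from h import *
show()"
python3 -m crank '[{"gripper":0,"dx":-40,"dy":40,"dz":0,"spin":0},{"gripper":0,"dx":-40,"dy":40,"dz":0,"spin":0}]' >/dev/null; python3 -c "
from h import *
show()"
```

```text
t 3.27 tcp [0.5063 0.149  0.6775] q [ 0.153  0.367  0.221  0.003  2.517 -0.017] tilt 0.038 az 0.200 y [0.984 0.172 0.038] F [-0.1  0.1  0.1] g 0.0854
t 3.52 tcp [0.537  0.1484 0.6741] q [ 0.138  0.376  0.221  0.016  2.449 -0.022] tilt 0.096 az 0.243 y [0.981 0.171 0.095] F [-0.1 -0.1 -0.1] g 0.0855
```

```bash
python3 -m crank '[{"gripper":0,"dx":-43,"dy":44,"dz":-5,"spin":0},{"gripper":0,"dx":-43,"dy":44,"dz":-5,"spin":0},{"gripper":0,"dx":-43,"dy":44,"dz":-5,"spin":0},{"gripper":0,"dx":-43,"dy":44,"dz":-5,"spin":0}]' >/dev/null; python3 -c "
from h import *
show()"
```

```text
t 4.03 tcp [0.5824 0.1636 0.6846] q [ 1.420e-01  3.720e-01  2.210e-01  3.800e-02  2.311e+00 -1.000e-03] tilt 0.238 az 0.260 y [0.958 0.164 0.235] F [-0.3 -0.1 -0.4] g 0.0853
```

```bash
python3 -m crank '[{"gripper":0,"dx":-43,"dy":43,"dz":14,"spin":0},{"gripper":0,"dx":-43,"dy":43,"dz":14,"spin":0},{"gripper":0,"dx":-43,"dy":43,"dz":14,"spin":0}]' >/dev/null; python3 -c "
from h import *
show()"
```

```text
t 4.40 tcp [0.6082 0.1175 0.7107] q [ 0.035  0.344  0.221  0.092  2.229 -0.068] tilt 0.353 az 0.248 y [0.926 0.157 0.344] F [-0.7  0.1 -0.2] g 0.0852
```

```bash
python3 -m crank '[{"gripper":0,"dx":-40,"dy":36,"dz":30,"spin":0},{"gripper":0,"dx":-40,"dy":36,"dz":30,"spin":0}]' >/dev/null; python3 -c "
from h import *
show()"
```

```text
t 4.65 tcp [0.6172 0.0568 0.7321] q [-0.099  0.32   0.221  0.163  2.191 -0.148] tilt 0.424 az 0.228 y [0.899 0.151 0.41 ] F [ 0.1 -1.  -0.1] g 0.0856
```

```bash
python3 -c "
from h import *
go([.517,.19,.21])"
```

```text
t 4.65 tcp [0.6172 0.0568 0.7321] q [-0.099  0.32   0.221  0.163  2.191 -0.148] tilt 0.424 az 0.228 y [0.899 0.151 0.41 ] F [ 0.1 -1.  -0.1] g 0.0856
delta mm [ 448.2 -284.3 -136.5] n 548.1
```

```bash
python3 -m crank '[{"gripper":0,"dx":22,"dy":-14,"dz":-7,"spin":0},{"gripper":0,"dx":45,"dy":-28,"dz":-14,"spin":0},{"gripper":0,"dx":45,"dy":-28,"dz":-14,"spin":0},{"gripper":0,"dx":45,"dy":-28,"dz":-14,"spin":0},{"gripper":0,"dx":45,"dy":-28,"dz":-14,"spin":0},{"gripper":0,"dx":45,"dy":-28,"dz":-14,"spin":0},{"gripper":0,"dx":45,"dy":-28,"dz":-14,"spin":0},{"gripper":0,"dx":45,"dy":-28,"dz":-14,"spin":0},{"gripper":0,"dx":45,"dy":-28,"dz":-14,"spin":0},{"gripper":0,"dx":22,"dy":-14,"dz":-7,"spin":0}]' >/dev/null; python3 -c "
from h import *
go([.517,.19,.21])"
```

```text
t 5.90 tcp [0.5404 0.1674 0.2587] q [0.172 0.024 1.842 0.011 0.819 0.018] tilt 0.457 az 0.190 y [0.888 0.129 0.44 ] F [ 0.4  0.4 -0.6] g 0.0853
delta mm [ 35.5 -39.3 -25. ] n 58.5
```

```bash
python3 -m crank '[{"gripper":0,"dx":12,"dy":-13,"dz":-8,"spin":-0.014},{"gripper":0,"dx":12,"dy":-13,"dz":-8,"spin":-0.014},{"gripper":0,"dx":10,"dy":-12,"dz":-8,"spin":0}]' >/dev/null
python3 - <<'E'
from h import *
from rig import grab_frame
go([.517,.19,.21]); 
f=grab_frame("wrist"); pickle.dump(f,open("pics/w1.pkl","wb")); cv2.imwrite("pics/w1.png",f["img"][:,:,::-1])
W=cloud(f); print(np.isfinite(W[...,0]).mean())
E
```

```text
t 6.28 tcp [0.517  0.1858 0.2101] q [ 0.232  0.042  1.955 -0.032  0.688  0.08 ] tilt 0.458 az 0.186 y [0.884 0.152 0.442] F [ 0.3  0.1 -0.4] g 0.0855
delta mm [ 0.4  0.6 -4.1] n 4.2
0.9959114583333334
```

View pics/w1.png

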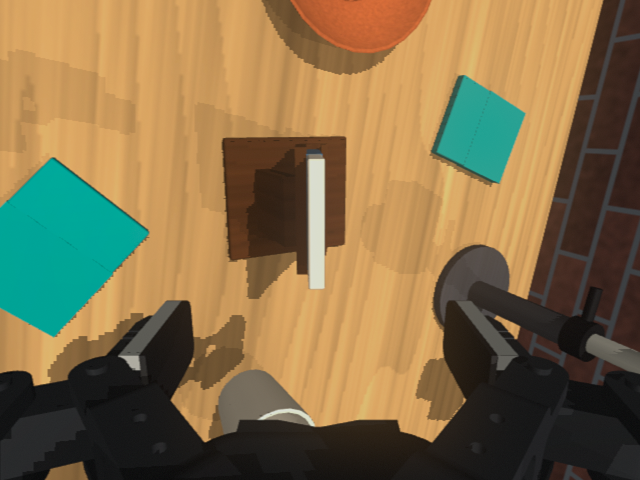

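The wrist view shows the white top edge of the easel tile at (316,222), edge-on and centred between the jaws. It stands on the brown easel and is white and blue, so it is the one meant. The flat turquoise slabs at (70,245) and (478,130) are the look-alikes. Next I'll measure the edge and check an enlarged crop.

Run:
```python
from h import *
f=pickle.load(open("pics/w1.pkl","rb")); W=cloud(f)
I=f["img"].astype(int); m=np.zeros((480,640),bool); m[150:295,300:332]=True
m&=(I.min(2)>150)&(W[...,2]>.1)
P=W[m]; print(len(P)); c=P.mean(0); s=np.linalg.svd(P-c)[2]
e=(P-c)@s.T; print(c.round(4), s.round(3), np.percentile(e,[1,99],axis=0).round(4))
S,Rm=show()
print("in tool frame mm",(Rm.T@(c-S["tcp_pos"])*1000).round(1), "edge dir",(Rm.T@s[0]).round(3))
cv2.imwrite("pics/w1c.png",cv2.resize(f["img"][120:320,200:440],None,fx=3,fy=3,interpolation=cv2.INTER_CUBIC)[:,:,::-1])
```

```text
1920
[0.5571 0.2023 0.1211] [[ 0.173 -0.985  0.   ]
 [-0.907 -0.159 -0.39 ]
 [-0.385 -0.067  0.921]] [[-0.0372 -0.0042 -0.0015]
 [ 0.04    0.0043  0.0015]]
t 6.33 tcp [0.5144 0.1859 0.2075] q [ 0.233  0.042  1.959 -0.031  0.689  0.081] tilt 0.452 az 0.187 y [0.886 0.152 0.437] F [-1.8 -0.5 -1.8] g 0.0857
in tool frame mm [97.4  2.6 -8.2] edge dir [-0.006  0.003  1.   ]
```

View pics/w1c.png

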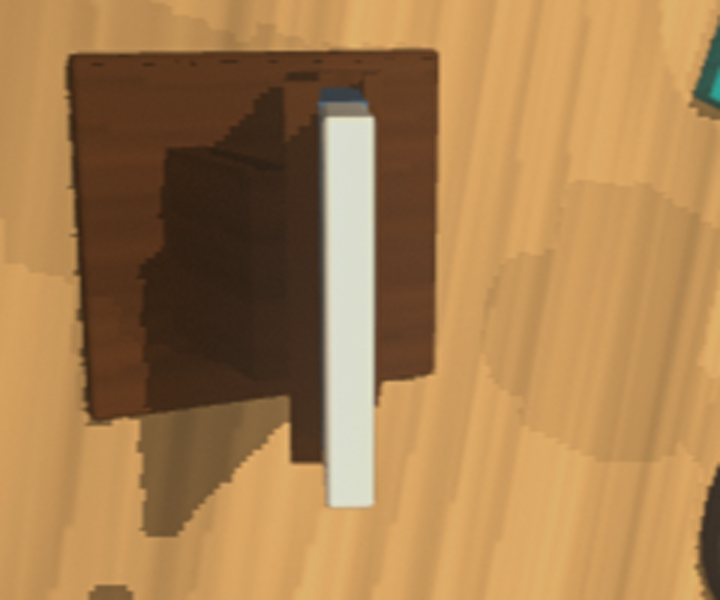

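```bash
python3 -m crank '[{"gripper":0,"dx":25,"dy":1,"dz":-3,"spin":0},{"gripper":0,"dx":35,"dy":1,"dz":-3,"spin":0},{"gripper":0,"dx":30,"dy":0,"dz":-1,"spin":0},{"gripper":0,"dx":20,"dy":0,"dz":0,"spin":0},{"gripper":0,"dx":10,"dy":0,"dz":0,"spin":0}]' >/dev/null
python3 - <<'E'
from h import *
S,Rm=show(); print("edge in tool", (Rm.T@(np.array([.5573,.2009,.1211])-S["tcp_pos"])*1000).round(1))
E
```

```text
t 6.95 tcp [0.5736 0.1992 0.1041] q [ 0.234  0.252  2.017 -0.059  0.408  0.117] tilt 0.466 az 0.182 y [0.882 0.145 0.449] F [ 0.3 -0.2  0.8] g 0.0854
edge in tool [-22.3  -6.5  -4.5]
```

```bash
python3 -m crank '[{"gripper":0,"dx":7,"dy":-4,"dz":-2,"spin":-0.01},{"gripper":0,"dx":7,"dy":-4,"dz":-2,"spin":-0.01},{"gripper":0,"dx":0,"dy":0,"dz":0,"spin":0}]' >/dev/null
python3 - <<'E'
from h import *
S,Rm=show(); print("edge in tool", (Rm.T@(np.array([.5573,.2009,.1211])-S["tcp_pos"])*1000).round(1))
E
```

```text
t 7.33 tcp [0.5728 0.2023 0.0883] q [ 0.242  0.275  2.038 -0.078  0.363  0.123] tilt 0.468 az 0.180 y [0.877 0.164 0.451] F [ 0.5 -0.1  0.6] g 0.0851
edge in tool [-36.2   1.   -1.4]
```

```bash
python3 -m crank '[{"gripper":1,"dx":0,"dy":0,"dz":0,"spin":0},{"gripper":1,"dx":0,"dy":0,"dz":0,"spin":0},{"gripper":1,"dx":0,"dy":0,"dz":0,"spin":0},{"gripper":1,"dx":0,"dy":0,"dz":0,"spin":0}]' 50 >/dev/null
python3 - <<'E'
from h import *
S,Rm=show(); print("edge in tool", (Rm.T@(np.array([.5573,.2009,.1211])-S["tcp_pos"])*1000).round(1))
E
```

```text
t 7.83 tcp [0.5732 0.2028 0.0901] q [ 0.242  0.273  2.037 -0.078  0.363  0.123] tilt 0.471 az 0.181 y [0.876 0.165 0.453] F [-1.7 -0.3 -0.2] g 0.0122
edge in tool [-34.9  -0.2  -1. ]
```

```bash
python3 -m crank '[{"gripper":1,"dx":0,"dy":0,"dz":0,"spin":0},{"gripper":1,"dx":0,"dy":0,"dz":0,"spin":0}]' 50 >/dev/null
python3 - <<'E'
from h import *
S,Rm=show(); print("up 60 in tool",(Rm.T@np.array([0,0,60])).round(1),"along tile", (Rm.T@np.array([-.4016,-.0706,.9131])*30).round(1))
E
```

```text
t 8.07 tcp [0.5716 0.2025 0.0893] q [ 0.242  0.272  2.038 -0.077  0.365  0.125] tilt 0.467 az 0.182 y [0.878 0.162 0.45 ] F [-0.2 -0.2  0.8] g 0.0095
up 60 in tool [-53.6  27.    0. ] along tile [-30.    1.4  -0.1]
```

```bash
python3 -m crank '[{"gripper":1,"dx":-10,"dy":0,"dz":0,"spin":0},{"gripper":1,"dx":-25,"dy":1,"dz":0,"spin":0},{"gripper":1,"dx":-40,"dy":1,"dz":0,"spin":0},{"gripper":1,"dx":-40,"dy":0,"dz":0,"spin":0},{"gripper":1,"dx":-20,"dy":0,"dz":0,"spin":0}]' 50 >/dev/null
python3 - <<'E'
from h import *
S,Rm=show()
from rig import grab_frame
f=grab_frame("scene"); pickle.dump(f,open("pics/s2.pkl","wb")); cv2.imwrite("pics/s2.png",f["img"][:,:,::-1])
W=cloud(f); 
for r in range(0,80,10): print(r,[tuple((W[r,u]*100).round().astype(int).tolist()) for u in range(20,640,100) if np.isfinite(W[r,u,0])])
E
python3 - <<'E'
import numpy as np
from scipy.optimize import least_squares
D=[([1.018,.2766,1.5062,0,1.3607,-.121],[.2404,.5217,.2304]),([1.018,.239,1.126,0,1.789,.877],[.2397,.5207,.4112]),([.16,.132,1.254,-.004,1.757,-.022],[.4898,.1481,.4144]),
([.168,.229,.697,-.006,2.236,-.008],[.49,.1518,.5905]),([.161,.347,.22,-.004,2.575,-.014],[.4737,.1465,.6871]),([.138,.376,.221,.016,2.449,-.022],[.537,.1484,.6741]),([.142,.372,.221,.038,2.311,-.001],[.5824,.1636,.6846]),([-.099,.32,.221,.163,2.191,-.148],[.6172,.0568,.7321]),([.172,.024,1.842,.011,.819,.018],[.5404,.1674,.2587]),([.242,.272,2.038,-.077,.365,.125],[.5716,.2025,.0893])]
def Rz(a): c,s=np.cos(a),np.sin(a); return np.array([[c,-s,0],[s,c,0],[0,0,1]])
def Ry(a): c,s=np.cos(a),np.sin(a); return np.array([[c,0,s],[0,1,0],[-s,0,c]])
def fk(p,q):
    L1,L2,h,L3,o,a,b=p
    T=Rz(q[0]); P=np.array([a,o,h]); R=Ry(q[1]); P=P+R@[0,0,L1]; R=R@Ry(q[2]); P=P+R@[b,0,L2]; R=R@Rz(q[3]*SG)@Ry(q[4]); P=P+R@[0,0,L3]
    return T@P
for SG in (1,-1):
    r=least_squares(lambda p:np.concatenate([fk(p,q)-x for q,x in D]),[.43,.4,.2,.25,.07,0,0]); print(SG,r.x.round(4),abs(r.fun).max())
E
```

```text
t 8.70 tcp [0.5125 0.1911 0.2145] q [ 0.252  0.031  1.958 -0.052  0.687  0.097] tilt 0.468 az 0.179 y [0.877 0.167 0.451] F [ 0.1  0.5 -0.6] g 0.0094
0 [(-94, -120, -7), (-79, -71, -1), (-73, -27, 1), (-86, 17, -7), (-83, 63, -7), (-80, 109, -7), (-125, 194, -31)]
10 [(-84, -117, -6), (-78, -72, -5), (-79, -29, -7), (-76, 16, -7), (-73, 60, -7), (-71, 106, -7), (-123, 195, -36)]
20 [(-76, -114, -7), (-73, -71, -7), (-71, -28, -7), (-69, 15, -7), (-68, 60, -8), (-184, 173, -74), (-119, 196, -40)]
30 [(-68, -112, -7), (-67, -71, -8), (-184, -46, -74), (-180, 25, -74), (-176, 96, -74), (-171, 168, -74), (-116, 197, -44)]
40 [(-103, -135, -31), (-178, -115, -75), (-172, -45, -74), (-169, 24, -75), (-163, 94, -74), (-82, 118, -28), (-109, 195, -47)]
50 [(-97, -135, -33), (-167, -113, -76), (-160, -45, -75), (-2, 10, 20), (-152, 91, -75), (-77, 117, -31), (-103, 193, -49)]
60 [(-97, -138, -38), (-153, -110, -75), (-150, -44, -75), (1, 9, 18), (-87, 70, -40), (-75, 118, -34), (-79, 176, -40)]
70 [(-147, -174, -76), (-101, -91, -49), (-23, -25, 0), (4, 9, 16), (-18, 47, 0), (-73, 119, -39), (-70, 171, -39)]
1 [ 6.294e-01  4.212e-01  1.368e-01  3.642e-01  6.950e-02 -1.000e-04
  6.050e-02] 0.00025708876861829655
-1 [0.6203 0.4184 0.11   0.3287 0.0792 0.0108 0.0576] 0.08040186399090347
```

View pics/s2.png

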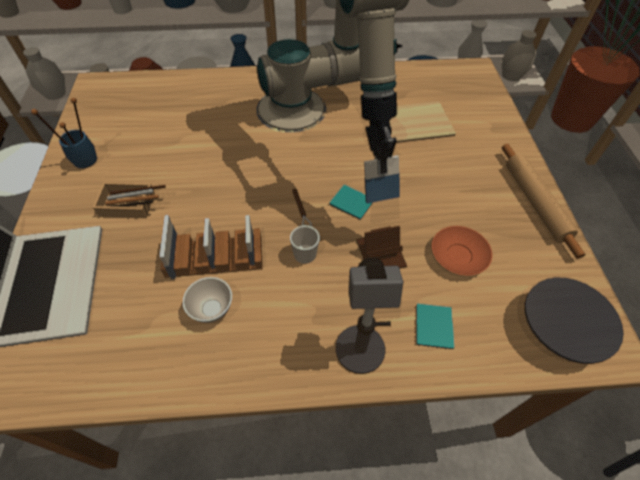

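```bash
cat > kin.py <<'E'
import numpy as np
from scipy.optimize import least_squares
from scipy.spatial.transform import Rotation as R
p=[.6294,.4212,.1368,.3642,.0695,-.0001,.0605]
LO=np.array([-2.89,-.75,.22,-1.18,.11,-2.7]);HI=np.array([2.89,2.08,2.7,4.32,2.71,2.7])
def fk(q):
    L1,L2,h,L3,o,a,b=p
    T=R.from_euler('z',q[0]); r=R.from_euler('y',q[1]); P=np.array([a,o,h])+r.apply([0,0,L1]); r=r*R.from_euler('y',q[2]); P=P+r.apply([b,0,L2]); r=r*R.from_euler('z',q[3])*R.from_euler('y',q[4]); P=P+r.apply([0,0,L3])
    # tool: x along link z; y az = q1-q6
    r=T*r*R.from_euler('z',q[5])*R.from_matrix(np.array([[0,-1,0],[0,0,-1],[1,0,0]]).astype(float))
    return T.apply(P),r
# fix constant: find tool const so that matches start
E0=R.from_quat([0.15088582,0.69090907,-0.15211465,0.69046308])
_,r0=fk([1.01797,.27656,1.50617,0,1.36071,-.12097]); C=r0.inv()*E0
def FK(q):
    P,r=fk(q); return P,r*C
def solve(q0,P,r,w):
    q0=np.clip(q0,LO+1e-6,HI-1e-6)
    def f(q):
        a,b=FK(q); return np.r_[a-P,w*(b*r.inv()).as_rotvec(),1e-4*(q-q0)]
    return least_squares(f,q0,bounds=(LO,HI),xtol=1e-8,max_nfev=60).x
def row(q,d,spin,w):
    P,r=FK(q); return solve(q,P+r.apply(np.array(d)/1000),r*R.from_rotvec([spin,0,0]),w)
def tilt(q):
    x=FK(q)[1].apply([1,0,0]); return np.arccos(-x[2]),np.arctan2(x[1],x[0])
E
python3 - <<'E'
from kin import *
np.set_printoptions(precision=3,suppress=True)
q=np.array([.242,.272,2.038,-.077,.365,.125]); print(FK(q)[0],FK(q)[1].as_matrix())
for w in (.1,.2,.3,.5,1):
    q=np.array([.16,.36,.221,-.003,2.551,-.015]); o=[]
    for i in range(3): q=row(q,[-40,40,0],0,w); o.append(tilt(q)[0])
    print(w,np.array(o),FK(q)[0],q)
E
```

```text
[0.572 0.202 0.09 ] [[ 0.444  0.877  0.181]
 [ 0.081  0.162 -0.983]
 [-0.892  0.451  0.001]]
0.1 [0.226 0.42  0.596] [0.57  0.159 0.801] [0.09  0.23  0.22  0.119 2.101 0.009]
0.2 [0.15  0.292 0.43 ] [0.559 0.156 0.754] [0.109 0.273 0.22  0.085 2.221 0.002]
0.3 [0.095 0.185 0.278] [0.547 0.152 0.716] [ 0.123  0.316  0.22   0.054  2.329 -0.007]
0.5 [0.046 0.085 0.126] [0.535 0.149 0.683] [ 0.136  0.362  0.22   0.023  2.435 -0.018]
1 [0.019 0.03  0.04 ] [0.528 0.147 0.666] [ 0.142  0.389  0.22   0.004  2.493 -0.027]
```

```bash
cat > s.py <<'E'
from kin import *
np.set_printoptions(precision=3,suppress=True)
q0=np.array([.252,.031,1.958,-.052,.687,.097]); r0=FK(q0)[1]; w=.58
az=.18; o=.0695
res=[]
for d in (.3,.4,.5):
  for z in (.2,.35,.5,.65):
    P=np.array([d*np.cos(az)-o*np.sin(az),d*np.sin(az)+o*np.cos(az),z])
    q=solve(q0,P,r0,w)
    for ang in range(90,271,30):
        qq=q.copy(); mn=9
        for i in range(14):
            a=np.radians(ang); v=np.array([np.cos(a)*np.cos(az),np.cos(a)*np.sin(az),np.sin(a)])*60
            qq=row(qq,FK(qq)[1].inv().apply(v),0,w)
            mn=min(mn,FK(qq)[0][2])
        res.append((tilt(qq)[0],d,z,ang,mn,tilt(qq)[1],FK(qq)[0],qq))
res.sort(key=lambda t:t[0])
for r in res[:10]: print(*r)
E
time python3 s.py
```

```text
0.057973375693435115 0.3 0.35 180 0.3499999852807551 2.063032558347991 [-0.087  0.005  0.396] [ 1.272 -0.75   1.786  0.047  2.064  1.084]
0.0603121717379997 0.3 0.2 180 0.19463493909191398 2.0548736378694685 [-0.079  0.007  0.195] [ 1.673 -0.75   2.27   0.022  1.565  1.463]
0.06458407748643852 0.3 0.2 210 0.02176167183939065 0.9934439987614713 [-0.078  0.005  0.022] [ 1.019 -0.75   2.7   -0.002  1.127  0.814]
0.06684836188449783 0.3 0.65 210 0.3546241785577154 1.0749326039717293 [-0.06   0.009  0.355] [ 1.447 -0.75   1.891 -0.026  1.939  1.231]
0.08045481408588559 0.4 0.35 180 0.34999998430725837 0.9439092312721641 [-0.058  0.01   0.384] [ 1.332 -0.75   1.82  -0.033  1.997  1.109]
0.08280383071449932 0.4 0.2 180 0.19515533227787574 0.9466591589445162 [-0.051  0.012  0.195] [ 1.672 -0.75   2.27  -0.055  1.559  1.463]
0.10244716732088664 0.4 0.2 270 -0.41202795579795565 -1.0628574892377396 [ 0.498  0.236 -0.412] [ 0.384  1.184  1.903 -1.18   0.11   1.402]
0.11729503576154648 0.4 0.2 210 0.02350483982442525 0.5960978763665393 [-0.056  0.01   0.024] [ 1.005 -0.75   2.7   -0.053  1.084  0.825]
0.12544811239948664 0.5 0.2 240 -0.11996210304369348 -1.1927961518613421 [ 0.148  0.216 -0.12 ] [ 0.858  0.584  2.57  -1.18   0.12   1.877]
0.12686426898716058 0.4 0.35 270 -0.277635986868563 -0.5542659696269467 [ 0.476  0.223 -0.278] [ 0.376  0.938  2.086 -1.18   0.11   1.389]
real	0m42.904s
user	0m43.363s
sys	0m0.100s
```

```bash
cat > plan.py <<'E'
from kin import *
from h import st
np.set_printoptions(precision=3,suppress=True)
def cur():
    s=st(); q=s["q"].copy(); P,r=FK(q); print("fk err mm",(P-s["tcp_pos"])*1000, "tilt",tilt(q)); return q
def follow(q,wps,spins,w=.58):
    rows=[]
    for P1,sp in zip(wps,spins):
        P,r=FK(q); d=r.inv().apply(np.array(P1)-P)*1000
        q1=row(q,d,sp,w); rows.append((d.round(0).astype(int).tolist(),round(sp,3),np.linalg.norm(d).round(0),abs(q1-q).max().round(2))); q=q1
    for i in rows: print(*i)
    print("end",FK(q)[0],tilt(q),"q",q); return q
E
cat > a.py <<'E'
from plan import *
q=cur(); P0=FK(q)[0]
P1=np.array([.40,.12,.46]); n=5
w=[P0+(P1-P0)*k/n for k in range(1,n+1)]; s=[.0]*n
# arc
a0=np.arctan2(P1[1],P1[0]); r0=np.hypot(*P1[:2]); a1=-2.62; r1=.36; N=18
for k in range(1,N+1):
    t=k/N; a=a0+(a1-a0)*t; rr=r0+(r1-r0)*t; w.append([rr*np.cos(a),rr*np.sin(a),.46+.06*t]); s.append(1.72/N)
q=follow(q,w,s)
np.save("qa.npy",q)
for dd in ([-43,43,0],):
    pass
E
python3 a.py
```

```text
fk err mm [-0.214  0.058 -0.164] tilt (np.float64(0.47076712566296053), np.float64(0.17953296600582636))
[-55, 0, 10] 0.0 56.0 0.13
[-55, 0, 10] 0.0 56.0 0.13
[-55, 0, 10] 0.0 56.0 0.13
[-55, 0, 10] 0.0 56.0 0.13
[-55, 0, 10] 0.0 56.0 0.13
[-3, 0, 67] 0.096 67.0 0.27
[-8, -3, 66] 0.096 67.0 0.26
[-13, -7, 65] 0.096 66.0 0.25
[-17, -10, 63] 0.096 66.0 0.22
[-21, -13, 60] 0.096 65.0 0.2
[-25, -17, 58] 0.096 65.0 0.18
[-27, -20, 55] 0.096 64.0 0.17
[-29, -24, 51] 0.096 64.0 0.15
[-31, -27, 48] 0.096 63.0 0.14
[-31, -31, 45] 0.096 63.0 0.14
[-31, -35, 41] 0.096 62.0 0.13
[-30, -38, 38] 0.096 62.0 0.13
[-29, -42, 35] 0.096 61.0 0.12
[-26, -45, 31] 0.096 61.0 0.12
[-24, -48, 28] 0.096 60.0 0.12
[-20, -50, 25] 0.096 60.0 0.11
[-17, -52, 23] 0.096 59.0 0.11
[-13, -54, 20] 0.096 59.0 0.11
end [-0.312 -0.179  0.52 ] (np.float64(0.47076701706934654), np.float64(0.17953349192011142)) q [-2.861  0.155  1.07   0.066  2.384 -1.291]
```

```bash
python3 -m crank '[{"gripper":1,"dx":-35,"dy":0,"dz":6,"spin":0},{"gripper":1,"dx":-55,"dy":0,"dz":10,"spin":0},{"gripper":1,"dx":-55,"dy":0,"dz":10,"spin":0},{"gripper":1,"dx":-55,"dy":0,"dz":10,"spin":0},{"gripper":1,"dx":-55,"dy":0,"dz":15,"spin":0},{"gripper":1,"dx":-20,"dy":0,"dz":45,"spin":0.05},{"gripper":1,"dx":-8,"dy":-3,"dz":55,"spin":0.096},{"gripper":1,"dx":-13,"dy":-7,"dz":55,"spin":0.096},{"gripper":1,"dx":-17,"dy":-10,"dz":55,"spin":0.096},{"gripper":1,"dx":-21,"dy":-13,"dz":55,"spin":0.096},{"gripper":1,"dx":-25,"dy":-17,"dz":55,"spin":0.096},{"gripper":1,"dx":-27,"dy":-20,"dz":53,"spin":0.096}]' >/dev/null
cat > b.py <<'E'
from plan import *
import sys
q=cur(); P0=FK(q)[0]; print(P0,q)
a0=np.arctan2(P0[1],P0[0]); r0=np.hypot(*P0[:2]); a1=-2.45; r1=.34; N=int(sys.argv[1]); sp=float(sys.argv[2])
w=[];s=[]
for k in range(1,N+1):
    t=k/N; a=a0+(a1-a0)*t; rr=r0+(r1-r0)*t; w.append([rr*np.cos(a),rr*np.sin(a),P0[2]+(.54-P0[2])*t]); s.append(sp/N)
q=follow(q,w,s); Y=FK(q)[1].apply([0,1,0]); print("y az",np.arctan2(Y[1],Y[0]))
E
python3 b.py 13 1.0
```

```text
fk err mm [-0.023 -0.098 -0.089] tilt (np.float64(0.4739673595940107), np.float64(0.1562327717602916))
[ 0.274 -0.24   0.501] [-1.422 -0.223  1.475  0.496  1.857 -0.849]
[-21, -14, 41] 0.077 49.0 0.13
[-22, -17, 39] 0.077 48.0 0.12
[-23, -19, 37] 0.077 48.0 0.12
[-24, -21, 35] 0.077 48.0 0.11
[-24, -24, 33] 0.077 48.0 0.11
[-24, -26, 31] 0.077 47.0 0.1
[-24, -28, 29] 0.077 47.0 0.1
[-23, -31, 27] 0.077 47.0 0.1
[-21, -33, 25] 0.077 47.0 0.09
[-20, -35, 23] 0.077 46.0 0.09
[-18, -37, 21] 0.077 46.0 0.09
[-16, -38, 19] 0.077 46.0 0.09
[-14, -40, 17] 0.077 45.0 0.09
end [-0.262 -0.217  0.54 ] (np.float64(0.47396732275562736), np.float64(0.15623282201294197)) q [-2.766  0.115  1.071  0.15   2.414 -1.255]
y az -1.4216904628920162
```

```bash
python3 -m crank '[{"gripper":1,"dx":-25,"dy":-17,"dz":48,"spin":0.1},{"gripper":1,"dx":-26,"dy":-21,"dz":46,"spin":0.1},{"gripper":1,"dx":-28,"dy":-24,"dz":43,"spin":0.1},{"gripper":1,"dx":-29,"dy":-28,"dz":39,"spin":0.1},{"gripper":1,"dx":-29,"dy":-31,"dz":36,"spin":0.1},{"gripper":1,"dx":-28,"dy":-35,"dz":33,"spin":0.1},{"gripper":1,"dx":-27,"dy":-38,"dz":30,"spin":0.1},{"gripper":1,"dx":-25,"dy":-41,"dz":27,"spin":0.1},{"gripper":1,"dx":-22,"dy":-44,"dz":24,"spin":0.1},{"gripper":1,"dx":-18,"dy":-44,"dz":21,"spin":0.1}]' >/dev/null
python3 b.py 3 0.1
cat > c.py <<'E'
from plan import *
import sys
# push simulate: world push direction at az a, elevation e
q=cur(); 
for a in (-2.9,-2.75,-2.6,-2.4):
  for e in (45,60):
    qq=q.copy()
    for i in range(18):
        e_=np.radians(e); v=np.array([np.cos(e_)*np.cos(a),np.cos(e_)*np.sin(a),np.sin(e_)])*61
        qq=row(qq,FK(qq)[1].inv().apply(v),0,.58)
        if i%6==5: t,z=tilt(qq); print(a,e,i+1,"tiltvec",t*np.cos(z),t*np.sin(z),FK(qq)[0],qq)
E
python3 c.py
```

```text
fk err mm [-0.098 -0.111 -0.087] tilt (np.float64(0.46484073674637316), np.float64(0.12838613721656106))
[-0.238 -0.229  0.539] [-2.732  0.084  1.107  0.184  2.392 -1.159]
[-4, -4, 7] 0.033 9.0 0.02
[-4, -5, 7] 0.033 9.0 0.01
[-4, -5, 7] 0.033 9.0 0.01
end [-0.262 -0.217  0.54 ] (np.float64(0.46484070160957364), np.float64(0.12838640654488973)) q [-2.774  0.109  1.075  0.159  2.405 -1.114]
y az -1.5536669094386648
fk err mm [-0.098 -0.111 -0.087] tilt (np.float64(0.46484073674637316), np.float64(0.12838613721656106))
-2.9 45 6 tiltvec 0.36334843978380393 -0.031387761643060286 [-0.42  -0.273  0.632] [-2.812  0.452  0.292  0.352  2.71  -1.03 ]
-2.9 45 12 tiltvec 0.24109025661586586 -0.14665424043489372 [-0.493 -0.274  0.622] [-2.89   0.49   0.22   0.395  2.596 -1.06 ]
-2.9 45 18 tiltvec 0.07554690302952445 -0.23749261469113442 [-0.552 -0.306  0.619] [-2.89   0.49   0.22   0.378  2.41  -1.074]
-2.9 60 6 tiltvec 0.3558079317923656 -0.04735513268566723 [-0.352 -0.264  0.665] [-2.794  0.342  0.381  0.398  2.71  -0.968]
-2.9 60 12 tiltvec 0.2368686622578713 -0.1973122976042053 [-0.394 -0.26
[... 1750 characters left out ...]
215 [-0.357 -0.373  0.643] [-2.637  0.481  0.22   0.585  2.71  -0.645]
-2.4 45 12 tiltvec 0.33927115179055345 -0.21954124120902016 [-0.388 -0.435  0.637] [-2.642  0.491  0.22   0.647  2.531 -0.599]
-2.4 45 18 tiltvec 0.24705606246591855 -0.42661037149092434 [-0.427 -0.504  0.649] [-2.649  0.494  0.22   0.696  2.312 -0.569]
-2.4 60 6 tiltvec 0.38573108550758173 -0.07087410159067214 [-0.308 -0.341  0.677] [-2.651  0.375  0.3    0.605  2.71  -0.635]
-2.4 60 12 tiltvec 0.3380391034174995 -0.2506238499827851 [-0.308 -0.378  0.708] [-2.68   0.369  0.22   0.801  2.61  -0.463]
-2.4 60 18 tiltvec 0.2865132899668375 -0.4549465927167532 [-0.313 -0.418  0.743] [-2.722  0.338  0.22   0.911  2.445 -0.395]
```

```bash
nproc
cat > g.py <<'E'
from plan import *
from multiprocessing import Pool
import sys
i=np.arange(48); ph=np.arccos(1-2*(i+.5)/48); th=np.pi*(1+5**.5)*i
DIR=np.c_[np.cos(th)*np.sin(ph),np.sin(th)*np.sin(ph),np.cos(ph)]
def tv(q):
    x=FK(q)[1].apply([1,0,0]); return x[:2]
def run(args):
    q,goal,n,lab=args; out=[]
    for k in range(n):
        P,r=FK(q); best=None
        for d in DIR:
            q1=row(q,r.inv().apply(d*61),0,.58); P1=FK(q1)[0]
            if np.hypot(*P1[:2])<.26 or P1[2]<.22 or P1[0]<-.55 or abs(q1[0])>2.8 : continue
            c=np.linalg.norm(tv(q1)-goal)
            if best is None or c<best[0]: best=(c,q1,d)
        if best is None: break
        q=best[1]; out.append((round(best[0],3),best[2].round(2).tolist()))
    return lab,out,q
if __name__=="__main__":
    q=cur(); P,r=FK(q); J=[]
    for az in (-2.6,-2.0,-1.4,-.7,0,.7):
        for d,z in ((.3,.55),(.45,.6),(.28,.3)):
            P1=np.array([d*np.cos(az),d*np.sin(az),z]); q0=q.copy(); q0[0]=az-.2
            qs=solve(q0,P1,r,.58)
            e=np.linalg.norm(FK(qs)[0]-P1)+np.linalg.norm((FK(qs)[1]*r.inv()).as_rotvec())
            if e<.01: J.append((qs,np.zeros(2),10,(az,d,z)))
            else: print("unreach",az,d,z,e)
    with Pool() as p: R_=p.map(run,J,chunksize=1)
    R_.sort(key=lambda t:t[1][-1][0] if t[1] else 9)
    for l,o,q in R_: print(l,[a for a,_ in o][::3],q,FK(q)[0])
    print(R_[0][1]); print(R_[1][1])
E
time python3 g.py
```

```text
4
fk err mm [-0.098 -0.111 -0.087] tilt (np.float64(0.46484073674637316), np.float64(0.12838613721656106))
unreach -2.6 0.28 0.3 0.014185825236470936
unreach 0.7 0.3 0.55 0.3724846253040859
unreach 0.7 0.45 0.6 0.545504920274641
unreach 0.7 0.28 0.3 0.3013143899780354
(-2.6, 0.3, 0.55) [np.float64(0.448), np.float64(0.419), np.float64(0.351), np.float64(0.303)] [-2.774  0.078  0.538  0.505  2.71  -0.833] [-0.19  -0.227  0.726]
(-2.6, 0.45, 0.6) [np.float64(0.433), np.float64(0.359), np.float64(0.314), np.float64(0.309)] [-2.778  0.337  0.231  0.602  2.71  -0.737] [-0.331 -0.293  0.707]
(-2.0, 0.45, 0.6) [np.float64(0.448), np.float64(0.433), np.float64(0.402), np.float64(0.394)] [-2.773  0.19   0.428  0.741  2.71  -0.604] [-0.229 -0.273  0.728]
(-1.4, 0.45, 0.6) [np.float64(0.448), np.float64(0.448), np.float64(0.433), np.float64(0.399)] [-2.756  0.061  0.634  0.611  2.71  -0.726] [-0.162 -0.235  0.716]
(-2.0, 0.3, 0.55) [np.float64(0.448), np.float64(0.448), np.float64(0.448), np.float64(0.422)] [-2.748  0.418  0.41   0.324  2.71  -1.008] [-0.38  -0.286  0.622]
(-2.0, 0.28, 0.3) [np
[... 1597 characters left out ...]
np.float64(0.395), [0.04, 0.44, 0.9]), (np.float64(0.372), [0.2, 0.0, 0.98]), (np.float64(0.351), [-0.57, 0.1, 0.81]), (np.float64(0.332), [0.2, 0.0, 0.98]), (np.float64(0.316), [-0.57, 0.1, 0.81]), (np.float64(0.303), [0.2, 0.0, 0.98])]
[(np.float64(0.433), [-0.18, -0.66, 0.73]), (np.float64(0.407), [-0.26, -0.24, 0.94]), (np.float64(0.382), [-0.57, 0.1, 0.81]), (np.float64(0.359), [-0.26, -0.24, 0.94]), (np.float64(0.339), [-0.26, -0.24, 0.94]), (np.float64(0.323), [-0.26, -0.24, 0.94]), (np.float64(0.314), [0.2, 0.0, 0.98]), (np.float64(0.309), [0.2, 0.0, 0.98]), (np.float64(0.309), [0.88, 0.19, 0.44]), (np.float64(0.309), [-0.93, -0.25, -0.27])]
real	1m10.029s
user	3m39.625s
sys	0m0.253s
```

```bash
cat > c2.py <<'E'
from plan import *
from multiprocessing import Pool
q0=cur()
def f(ae):
    a,e=ae; q=q0.copy(); o=[]
    for i in range(16):
        e_=np.radians(e); v=np.array([np.cos(e_)*np.cos(a),np.cos(e_)*np.sin(a),np.sin(e_)])*61
        q=row(q,FK(q)[1].inv().apply(v),0,.58); P=FK(q)[0]
        if i in (7,15): t,z=tilt(q); o.append([t*np.cos(z),t*np.sin(z)])
    return a,e,np.array(o).round(3).tolist(),P,q
if __name__=="__main__":
    with Pool() as p:
        for r in p.map(f,[(a,e) for a in (-3.14,2.9,2.6,2.2) for e in (0,30,45,60,75)],chunksize=1): print(*r)
E
time python3 c2.py | grep -v fk
```

```text
-3.14 0 [[0.395, 0.079], [0.137, 0.117]] [-0.817 -0.252  0.273] [-2.89   0.929  0.22  -0.095  2.153 -1.494]
-3.14 30 [[0.327, 0.028], [0.082, 0.046]] [-0.655 -0.231  0.518] [-2.89   0.627  0.22  -0.035  2.385 -1.45 ]
-3.14 45 [[0.291, -0.02], [0.073, -0.028]] [-0.544 -0.229  0.616] [-2.89   0.479  0.22   0.076  2.506 -1.345]
-3.14 60 [[0.285, -0.071], [0.087, -0.135]] [-0.418 -0.236  0.697] [-2.89   0.337  0.22   0.306  2.615 -1.119]
-3.14 75 [[0.297, -0.105], [0.143, -0.287]] [-0.276 -0.259  0.767] [-2.89   0.204  0.22   0.751  2.672 -0.672]
2.9 0 [[0.388, 0.176], [0.135, 0.329]] [-0.809 -0.175  0.308] [-2.89   0.909  0.22  -0.353  2.201 -1.688]
2.9 30 [[0.302, 0.121], [0.053, 0.255]] [-0.649 -0.152  0.545] [-2.89   0.604  0.22  -0.35   2.403 -1.727]
2.9 45 [[0.27, 0.066], [0.04, 0.161]] [-0.538 -0.155  0.633] [-2.89   0.456  0.22  -0.256  2.53  -1.654]
2.9 60 [[0.267, -0.005], [0.035, 0.01]] [-0.42  -0.179  0.701] [-2.89   0.318  0.22  -0.002  2.64  -1.413]
2.9 75 [[0.286, -0.087], [0.086, -0.22]] [-0.286 -0.233  0.762] [-2.89   0.193  0.22   0.566  2.695 -0.85 ]
2.6 0 [[0.389, 0.2
[... 393 characters left out ...]
2.658 -1.786]
2.6 75 [[0.275, -0.053], [0.021, -0.14]] [-0.292 -0.2    0.762] [-2.89   0.175  0.22   0.343  2.71  -1.068]
2.2 0 [[0.377, 0.353], [0.248, 0.676]] [-0.659 -0.037  0.539] [-2.89   0.698  0.259 -0.938  2.402 -2.225]
2.2 30 [[0.306, 0.318], [0.112, 0.66]] [-0.479  0.018  0.731] [-2.89   0.414  0.22  -1.139  2.468 -2.51 ]
2.2 45 [[0.267, 0.247], [0.057, 0.558]] [-0.398  0.013  0.764] [-2.89   0.302  0.22  -1.086  2.542 -2.481]
2.2 60 [[0.251, 0.134], [-0.004, 0.355]] [-0.333 -0.03   0.769] [-2.89   0.208  0.22  -0.822  2.662 -2.231]
2.2 75 [[0.267, -0.017], [-0.016, -0.043]] [-0.266 -0.154  0.763] [-2.89   0.103  0.3    0.09   2.71  -1.32 ]
real	0m6.034s
user	0m13.727s
sys	0m0.354s
```

```bash
cat > d.py <<'E'
from plan import *
import sys
q=cur()
for spec in sys.argv[1:]:
    n,a,e,m=map(float,spec.split(","))
    for i in range(int(n)):
        e_=np.radians(e); v=np.array([np.cos(e_)*np.cos(a),np.cos(e_)*np.sin(a),np.sin(e_)])*m
        d=FK(q)[1].inv().apply(v); q=row(q,d,0,.58); t,z=tilt(q); print(d.round(0),"tv %.3f %.3f"%(t*np.cos(z),t*np.sin(z)),FK(q)[0],q)
E
python3 d.py 3,-2.9,60,45 14,2.9,60,61
```

```text
fk err mm [-0.098 -0.111 -0.087] tilt (np.float64(0.46484073674637316), np.float64(0.12838613721656106))
[-45.   3.   2.] tv 0.461 0.060 [-0.26  -0.234  0.578] [-2.74   0.139  0.947  0.203  2.496 -1.138]
[-45.   3.   2.] tv 0.461 0.060 [-0.282 -0.239  0.617] [-2.747  0.205  0.762  0.236  2.613 -1.102]
[-45.   3.   2.] tv 0.456 0.054 [-0.301 -0.244  0.646] [-2.753  0.27   0.591  0.286  2.71  -1.052]
[-60. -11.   2.] tv 0.428 0.031 [-0.316 -0.236  0.65 ] [-2.788  0.277  0.554  0.281  2.71  -1.083]
[-60. -10.   4.] tv 0.400 0.008 [-0.331 -0.227  0.655] [-2.821  0.285  0.515  0.279  2.71  -1.112]
[-60.  -8.   6.] tv 0.371 -0.014 [-0.346 -0.219  0.66 ] [-2.855  0.294  0.476  0.28   2.71  -1.139]
[-60.  -7.   8.] tv 0.341 -0.035 [-0.361 -0.21   0.665] [-2.887  0.304  0.435  0.285  2.71  -1.161]
[-60.  -6.  10.] tv 0.308 -0.044 [-0.372 -0.212  0.67 ] [-2.89   0.318  0.387  0.285  2.71  -1.16 ]
[-60.  -6.  12.] tv 0.274 -0.052 [-0.382 -0.214  0.674] [-2.89   0.331  0.339  0.283  2.71  -1.158]
[-59.  -6.  14.] tv 0.240 -0.059 [-0.391 -0.216  0.679] [-2.89   0.344  0.292  0.279  2.71  -1.157]
[-59.  -5.  16.] tv 0.207 -0.065 [-0.4   -0.217  0.684] [-2.89   0.356  0.246  0.274  2.71  -1.158]
[-58.  -5.  18.] tv 0.181 -0.065 [-0.403 -0.216  0.688] [-2.89   0.359  0.22   0.261  2.71  -1.168]
[-58.  -5.  19.] tv 0.159 -0.064 [-0.404 -0.213  0.691] [-2.89   0.35   0.22   0.238  2.699 -1.188]
[-57.  -5.  21.] tv 0.135 -0.062 [-0.405 -0.211  0.694] [-2.89   0.342  0.22   0.215  2.687 -1.208]
[-57.  -6.  22.] tv 0.111 -0.060 [-0.406 -0.208  0.697] [-2.89   0.334  0.22   0.191  2.674 -1.227]
[-56.  -6.  23.] tv 0.086 -0.058 [-0.408 -0.206  0.699] [-2.89   0.326  0.22   0.169  2.659 -1.247]
[-56.  -6.  25.] tv 0.060 -0.056 [-0.411 -0.203  0.702] [-2.89   0.318  0.22   0.146  2.643 -1.267]
```

```bash
python3 -m crank '[{"gripper":1,"dx":-45,"dy":3,"dz":2,"spin":0},{"gripper":1,"dx":-45,"dy":3,"dz":2,"spin":0},{"gripper":1,"dx":-45,"dy":0,"dz":2,"spin":0},{"gripper":1,"dx":-60,"dy":-11,"dz":2,"spin":0},{"gripper":1,"dx":-60,"dy":-10,"dz":4,"spin":0},{"gripper":1,"dx":-60,"dy":-8,"dz":6,"spin":0},{"gripper":1,"dx":-60,"dy":-7,"dz":8,"spin":0}]' >/dev/null
python3 d.py 4,2.9,60,61 5,2.6,60,61
```

```text
fk err mm [-0.023 -0.074  0.005] tilt (np.float64(0.3367016130179996), np.float64(-0.0989883973376875))
[-60.  -6.  10.] tv 0.301 -0.040 [-0.381 -0.212  0.667] [-2.89   0.333  0.368  0.271  2.71  -1.163]
[-59.  -6.  12.] tv 0.268 -0.047 [-0.391 -0.214  0.672] [-2.89   0.345  0.322  0.267  2.71  -1.162]
[-59.  -6.  14.] tv 0.234 -0.053 [-0.4   -0.215  0.677] [-2.89   0.357  0.276  0.262  2.71  -1.164]
[-59.  -6.  16.] tv 0.200 -0.058 [-0.408 -0.216  0.682] [-2.89   0.368  0.231  0.255  2.71  -1.167]
[-58. -14.  14.] tv 0.175 -0.051 [-0.406 -0.211  0.687] [-2.89   0.359  0.22   0.224  2.71  -1.193]
[-57. -14.  16.] tv 0.152 -0.043 [-0.403 -0.205  0.692] [-2.89   0.347  0.22   0.188  2.705 -1.224]
[-57. -15.  17.] tv 0.128 -0.034 [-0.401 -0.199  0.697] [-2.89   0.334  0.22   0.152  2.698 -1.256]
[-56. -15.  18.] tv 0.104 -0.025 [-0.399 -0.193  0.701] [-2.89   0.323  0.22   0.115  2.691 -1.288]
[-56. -16.  19.] tv 0.078 -0.016 [-0.398 -0.187  0.705] [-2.89   0.311  0.22   0.078  2.681 -1.321]
```

Matches the model. Continuing.

```bash
python3 -m crank '[{"gripper":1,"dx":-60,"dy":-6,"dz":10,"spin":0},{"gripper":1,"dx":-59,"dy":-6,"dz":12,"spin":0},{"gripper":1,"dx":-59,"dy":-6,"dz":14,"spin":0},{"gripper":1,"dx":-59,"dy":-6,"dz":16,"spin":0},{"gripper":1,"dx":-58,"dy":-14,"dz":14,"spin":0},{"gripper":1,"dx":-57,"dy":-14,"dz":16,"spin":0},{"gripper":1,"dx":-57,"dy":-15,"dz":17,"spin":0},{"gripper":1,"dx":-56,"dy":-15,"dz":18,"spin":0}]' >/dev/null
python3 d.py 4,2.6,60,61; python3 d.py 4,2.6,50,61; python3 d.py 4,2.9,50,61; python3 -c "
from h import *
show()"
```

```text
fk err mm [ 0.044 -0.077  0.047] tilt (np.float64(0.12928762165320973), np.float64(-0.1339949126944642))
[-56. -16.  18.] tv 0.104 -0.007 [-0.393 -0.185  0.704] [-2.89   0.317  0.22   0.078  2.703 -1.322]
[-55. -17.  19.] tv 0.079 0.003 [-0.393 -0.179  0.708] [-2.89   0.306  0.22   0.039  2.693 -1.357]
[-55. -17.  21.] tv 0.054 0.014 [-0.393 -0.173  0.712] [-2.89   0.296  0.22  -0.     2.682 -1.392]
[-54. -18.  22.] tv 0.028 0.025 [-0.393 -0.166  0.716] [-2.89   0.286  0.22  -0.039  2.669 -1.426]
fk err mm [ 0.044 -0.077  0.047] tilt (np.float64(0.12928762165320973), np.float64(-0.1339949126944642))
[-51. -21.  26.] tv 0.103 -0.002 [-0.401 -0.185  0.7  ] [-2.89   0.324  0.22   0.065  2.696 -1.334]
[-50. -22.  27.] tv 0.078 0.013 [-0.407 -0.179  0.701] [-2.89   0.321  0.22   0.014  2.679 -1.379]
[-49. -23.  28.] tv 0.051 0.029 [-0.413 -0.172  0.702] [-2.89   0.317  0.22  -0.034  2.661 -1.422]
[-48. -24.  30.] tv 0.023 0.046 [-0.42  -0.165  0.704] [-2.89   0.314  0.22  -0.081  2.64  -1.464]
fk err mm [ 0.044 -0.077  0.047] tilt (np.float64(0.12928762165320973), np.float64(-0.1339949126944642))
[-51. -11.  31.] tv 0.104 -0.010 [-0.405 -0.189  0.698] [-2.89   0.33   0.22   0.081  2.689 -1.319]
[-51. -11.  32.] tv 0.078 -0.003 [-0.416 -0.187  0.696] [-2.89   0.331  0.22   0.048  2.665 -1.349]
[-50. -12.  34.] tv 0.051 0.005 [-0.426 -0.184  0.695] [-2.89   0.332  0.22   0.016  2.64  -1.377]
[-49. -12.  35.] tv 0.023 0.013 [-0.437 -0.182  0.694] [-2.89   0.333  0.22  -0.014  2.614 -1.403]
t 13.38 tcp [-0.3947 -0.1914  0.6994] q [-2.89   0.327  0.222  0.116  2.71  -1.287] tilt 0.129 az -0.134 y [ 0.069 -0.997  0.026] F [ 0.6  0.4 -1. ] g 0.0097
```

```bash
python3 -m crank '[{"gripper":1,"dx":-51,"dy":-11,"dz":31,"spin":0},{"gripper":1,"dx":-51,"dy":-11,"dz":32,"spin":0},{"gripper":1,"dx":-50,"dy":-10,"dz":34,"spin":0},{"gripper":1,"dx":-49,"dy":-8,"dz":35,"spin":0},{"gripper":1,"dx":-45,"dy":-2,"dz":33,"spin":0}]' >/dev/null
python3 -c "
from h import *
show()"
```

```text
t 14.00 tcp [-0.406  -0.1721  0.6949] q [-2.89   0.336  0.222 -0.025  2.71  -1.416] tilt 0.127 az 0.334 y [ 0.076 -0.997 -0.032] F [-0.   0.6 -2.2] g 0.0094
```

```bash
python3 d.py 2,-2.9,-45,50 5,-2.8,45,61;python3 d.py 2,-2.9,-45,50 5,-2.5,45,61
```

```text
fk err mm [ 0.048 -0.094  0.046] tilt (np.float64(0.12677945270441154), np.float64(0.3338217775903871))
[31.  7. 39.] tv 0.120 0.042 [-0.44  -0.181  0.66 ] [-2.89   0.332  0.35  -0.02   2.586 -1.41 ]
[31.  7. 39.] tv 0.120 0.042 [-0.474 -0.19   0.624] [-2.89   0.346  0.435 -0.018  2.487 -1.407]
[-48.  10.  36.] tv 0.105 0.036 [-0.499 -0.198  0.641] [-2.888  0.438  0.22  -0.017  2.594 -1.406]
[-48.  10.  37.] tv 0.078 0.026 [-0.511 -0.201  0.638] [-2.89   0.441  0.22  -0.01   2.563 -1.402]
[-47.  11.  38.] tv 0.050 0.015 [-0.523 -0.205  0.636] [-2.89   0.443  0.22  -0.004  2.531 -1.397]
[-45.  11.  39.] tv 0.020 0.005 [-0.535 -0.21   0.635] [-2.89   0.445  0.22   0.001  2.497 -1.393]
[-44.  11.  41.] tv -0.011 -0.007 [-0.548 -0.214  0.634] [-2.89   0.446  0.22   0.006  2.463 -1.389]
fk err mm [ 0.048 -0.094  0.046] tilt (np.float64(0.12677945270441154), np.float64(0.3338217775903871))
[31.  7. 39.] tv 0.120 0.042 [-0.44  -0.181  0.66 ] [-2.89   0.332  0.35  -0.02   2.586 -1.41 ]
[31.  7. 39.] tv 0.120 0.042 [-0.474 -0.19   0.624] [-2.89   0.346  0.435 -0.018  2.487 -1.407]
[-48.  22.  31.] tv 0.106 0.036 [-0.493 -0.209  0.641] [-2.867  0.437  0.22  -0.012  2.595 -1.38 ]
[-47.  22.  31.] tv 0.080 0.024 [-0.5   -0.223  0.639] [-2.85   0.439  0.22  -0.     2.566 -1.354]
[-46.  22.  33.] tv 0.053 0.011 [-0.507 -0.236  0.638] [-2.834  0.441  0.22   0.009  2.535 -1.33 ]
[-45.  23.  34.] tv 0.025 -0.003 [-0.515 -0.249  0.637] [-2.82   0.442  0.22   0.017  2.502 -1.309]
[-44.  23.  35.] tv -0.004 -0.018 [-0.523 -0.262  0.636] [-2.806  0.443  0.22   0.025  2.469 -1.29 ]
```

```bash
python3 -m crank '[{"gripper":1,"dx":31,"dy":7,"dz":39,"spin":0},{"gripper":1,"dx":31,"dy":7,"dz":39,"spin":0},{"gripper":1,"dx":-48,"dy":16,"dz":34,"spin":0},{"gripper":1,"dx":-47,"dy":16,"dz":34,"spin":0},{"gripper":1,"dx":-46,"dy":16,"dz":35,"spin":0}]' >/dev/null
python3 -c "
from h import *
show()"; python3 d.py 4,-2.8,45,61
```

```text
t 14.62 tcp [-0.523  -0.2219  0.6247] q [-2.863e+00  4.640e-01  2.220e-01  1.000e-03  2.541e+00 -1.365e+00] tilt 0.085 az 0.272 y [ 0.074 -0.997 -0.017] F [ 0.8 -0.4 -1.6] g 0.0093
fk err mm [ 0.093 -0.077  0.045] tilt (np.float64(0.08504133148647638), np.float64(0.27183821539060044))
[-47.  11.  38.] tv 0.053 0.010 [-0.535 -0.225  0.624] [-2.867  0.465  0.22   0.007  2.511 -1.364]
[-45.  11.  39.] tv 0.023 -0.002 [-0.547 -0.227  0.623] [-2.87   0.465  0.22   0.014  2.478 -1.362]
[-44.  12.  41.] tv -0.008 -0.015 [-0.559 -0.23   0.623] [-2.874  0.466  0.22   0.02   2.445 -1.361]
[-43.  12.  42.] tv -0.040 -0.029 [-0.572 -0.234  0.623] [-2.877  0.466  0.22   0.026  2.41  -1.359]
```

```bash
python3 -m crank '[{"gripper":1,"dx":-47,"dy":8,"dz":38,"spin":0},{"gripper":1,"dx":-45,"dy":7,"dz":39,"spin":0},{"gripper":1,"dx":-32,"dy":4,"dz":28,"spin":0}]' >/dev/null
cat > e.py <<'E'
from plan import *
import sys
q=cur(); P0=FK(q)[0]; print(P0,q)
a1,r1,z1,N,sp=map(float,sys.argv[1:]); N=int(N)
a0=np.arctan2(P0[1],P0[0]); r0=np.hypot(*P0[:2])
w=[];s=[]
for k in range(1,N+1):
    t=k/N; a=a0+(a1-a0)*t; rr=r0+(r1-r0)*min(1,t*2); w.append([rr*np.cos(a),rr*np.sin(a),P0[2]+(z1-P0[2])*min(1,t*2)]); s.append(sp/N)
q=follow(q,w,s); Y=FK(q)[1].apply([0,1,0]); print("y az",np.arctan2(Y[1],Y[0]))
E
python3 -c "
from h import *
show()"; python3 e.py -0.4 0.38 0.45 18 0
```

```text
t 15.00 tcp [-0.5562 -0.2192  0.6256] q [-2.889  0.46   0.221  0.015  2.456 -1.38 ] tilt 0.011 az -1.741 y [ 0.074 -0.997  0.01 ] F [-0.3  0.5 -0.8] g 0.0096
fk err mm [ 0.115 -0.07   0.046] tilt (np.float64(0.010733509040461156), np.float64(-1.7395286461630113))
[-0.556 -0.219  0.626] [-2.889  0.46   0.221  0.015  2.456 -1.38 ]
[20, 63, -50] 0.0 83.0 0.25
[20, 53, -57] 0.0 80.0 0.17
[20, 43, -61] 0.0 77.0 0.14
[20, 32, -64] 0.0 74.0 0.13
[20, 21, -65] 0.0 71.0 0.12
[19, 11, -65] 0.0 68.0 0.12
[19, 1, -63] 0.0 66.0 0.12
[19, -8, -59] 0.0 63.0 0.12
[19, -16, -55] 0.0 60.0 0.12
[0, 1, -50] 0.0 50.0 0.13
[0, -6, -50] 0.0 50.0 0.13
[0, -12, -48] 0.0 50.0 0.13
[0, -18, -46] 0.0 50.0 0.13
[0, -24, -44] 0.0 50.0 0.13
[0, -30, -40] 0.0 50.0 0.13
[0, -35, -36] 0.0 50.0 0.13
[0, -39, -31] 0.0 50.0 0.13
[-1, -43, -26] 0.0 50.0 0.13
end [ 0.35  -0.148  0.45 ] (np.float64(0.010733428399818355), np.float64(-1.7395160195208512)) q [-0.574 -0.079  1.39  -0.01   1.827  0.92 ]
y az -1.4966898848240517
```

```bash
python3 -m crank '[{"gripper":1,"dx":10,"dy":30,"dz":-25,"spin":0},{"gripper":1,"dx":18,"dy":42,"dz":-40,"spin":0},{"gripper":1,"dx":18,"dy":38,"dz":-45,"spin":0},{"gripper":1,"dx":18,"dy":32,"dz":-49,"spin":0},{"gripper":1,"dx":18,"dy":22,"dz":-54,"spin":0},{"gripper":1,"dx":18,"dy":12,"dz":-57,"spin":0},{"gripper":1,"dx":18,"dy":5,"dz":-58,"spin":0},{"gripper":1,"dx":18,"dy":0,"dz":-58,"spin":0},{"gripper":1,"dx":18,"dy":-5,"dz":-57,"spin":0},{"gripper":1,"dx":10,"dy":-4,"dz":-56,"spin":0}]' >/dev/null
python3 e.py -0.3 0.45 0.35 13 0.04
```

```text
fk err mm [ 0.082 -0.079 -0.067] tilt (np.float64(0.03123567964972692), np.float64(-2.0537306522674195))
[-0.039 -0.359  0.455] [-1.868 -0.124  1.418 -0.006  1.818 -0.359]
[16, 18, -37] 0.003 44.0 0.12
[16, 14, -41] 0.003 46.0 0.12
[16, 9, -43] 0.003 47.0 0.12
[15, 4, -46] 0.003 48.0 0.12
[15, -2, -47] 0.003 50.0 0.12
[15, -7, -48] 0.003 51.0 0.12
[7, -19, -44] 0.003 49.0 0.11
[-1, -29, -38] 0.003 48.0 0.11
[-1, -33, -35] 0.003 48.0 0.11
[-1, -36, -31] 0.003 48.0 0.11
[-1, -40, -27] 0.003 48.0 0.11
[-1, -42, -22] 0.003 48.0 0.11
[-1, -44, -18] 0.003 48.0 0.11
end [ 0.43  -0.133  0.35 ] (np.float64(0.03123561996000224), np.float64(-2.053729267007796)) q [-0.43   0.039  1.511 -0.031  1.593  1.12 ]
y az -1.5499586765540667
```

```bash
python3 -c "
from h import *
d=go([.566,-.168,.30]); print(d/11)"
```

```text
t 16.25 tcp [-0.0394 -0.3587  0.4546] q [-1.868 -0.124  1.418 -0.006  1.818 -0.359] tilt 0.031 az -2.054 y [ 0.061 -0.998  0.027] F [-0.8 -1.4 -1. ] g 0.0090
delta mm [ 140.5 -157.6 -618.3] n 653.3
[ 12.77079746 -14.3289252  -56.20560411]
```

```bash
python3 -m crank '[{"gripper":1,"dx":13,"dy":-14,"dz":-56,"spin":0},{"gripper":1,"dx":13,"dy":-14,"dz":-56,"spin":0},{"gripper":1,"dx":13,"dy":-14,"dz":-56,"spin":0},{"gripper":1,"dx":13,"dy":-14,"dz":-56,"spin":0},{"gripper":1,"dx":13,"dy":-14,"dz":-56,"spin":0},{"gripper":1,"dx":13,"dy":-14,"dz":-56,"spin":0},{"gripper":1,"dx":13,"dy":-14,"dz":-56,"spin":0},{"gripper":1,"dx":13,"dy":-14,"dz":-56,"spin":0},{"gripper":1,"dx":13,"dy":-14,"dz":-56,"spin":0},{"gripper":1,"dx":10,"dy":-12,"dz":-45,"spin":0},{"gripper":1,"dx":6,"dy":-6,"dz":-25,"spin":0}]' >/dev/null
python3 -c "
from h import *
d=go([.566,-.168,.30])"
```

```text
t 17.62 tcp [ 0.54   -0.1783  0.3128] q [-0.408  0.222  1.382 -0.052  1.512  1.107] tilt 0.058 az -1.530 y [ 0.058 -0.997  0.058] F [-1.2 -0.1 -1.3] g 0.0093
delta mm [ 12.2  -9.5 -26.6] n 30.7
```

```bash
python3 -m crank '[{"gripper":1,"dx":6,"dy":-5,"dz":-13,"spin":0.01},{"gripper":1,"dx":6,"dy":-5,"dz":-13,"spin":0.01},{"gripper":1,"dx":0,"dy":0,"dz":0,"spin":0}]' >/dev/null
python3 - <<'E'
from h import *
from rig import grab_frame
go([.566,-.168,.30])
for n in ("wrist","scene"):
    f=grab_frame(n); pickle.dump(f,open(f"pics/{n}3.pkl","wb")); cv2.imwrite(f"pics/{n}3.png",f["img"][:,:,::-1])
E
```

```text
t 18.00 tcp [ 0.5655 -0.1682  0.3   ] q [-0.373  0.26   1.361 -0.054  1.498  1.165] tilt 0.059 az -1.548 y [ 0.036 -0.998  0.059] F [ 0.   0.6 -0.7] g 0.0098
delta mm [ 0.  -0.2 -0.5] n 0.5
```

View pics/wrist3.png

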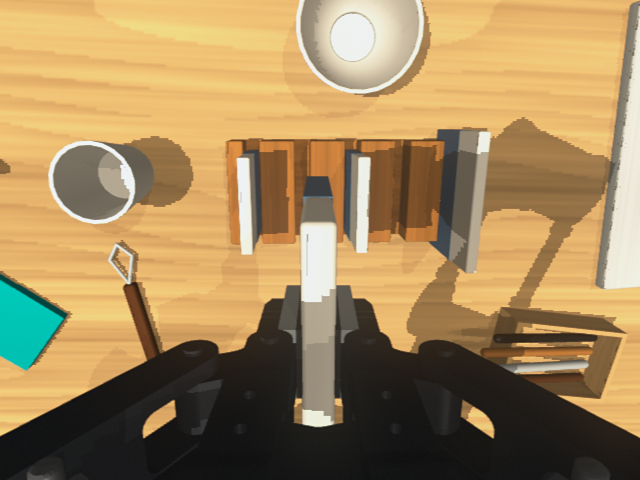

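View pics/scene3.png

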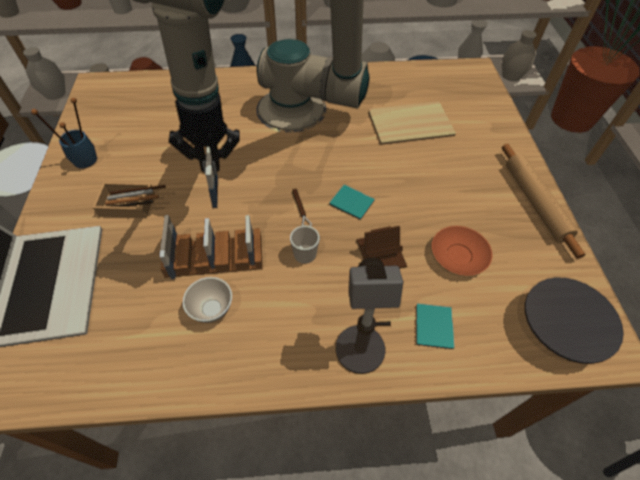

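Run:
```python
from h import *
f=pickle.load(open("pics/wrist3.pkl","rb")); W=cloud(f); S,Rm=show()
print("eye",f["eye"])
for r in range(180,224,6):
    z=W[r,300:340]; k=np.isfinite(z[:,0])&(z[:,2]>.2); 
    if k.any(): print(r,k.sum(),(z[k].mean(0)*1000).round(1),"tool",((z[k].mean(0)-S["tcp_pos"])@Rm*1000).round(1))
m=np.isfinite(W[...,0])&(W[...,2]>.033)&(W[...,2]<.047); m[:120]=0; m[260:]=0; m[:,:200]=0;m[:,460:]=0
d=np.array([.035,-.999]); 
P=W[m]; s=P[:,:2]@d*1000
h,e=np.histogram(s,np.arange(70,350,1.0)); 
print("rack-top coordinate along d, gaps:"); on=h>25
edges=[(e[i+1],'up' if on[i+1] else 'down') for i in range(len(on)-1) if on[i]!=on[i+1]]; print(edges)
perp=np.array([.999,.035]); t=P[:,:2]@perp*1000; print("perp ext",np.percentile(t,[.5,99.5]))
# floor of slots
m=np.isfinite(W[...,0])&(W[...,2]>.002)&(W[...,2]<.02); m[:140]=0; m[240:]=0; m[:,:230]=0;m[:,440:]=0
s=W[m][:,:2]@d*1000; h,e=np.histogram(s,np.arange(70,350,2.0)); print([(e[i],h[i]) for i in range(len(h)) if h[i]>10])
print("target slot s for (.566,-.168):",np.array([566,-168])@d)
```

```text
t 18.10 tcp [ 0.565  -0.1686  0.3009] q [-0.374  0.259  1.36  -0.055  1.499  1.165] tilt 0.060 az -1.536 y [ 0.035 -0.998  0.06 ] F [ 0.  -0.4 -1.9] g 0.0093
eye [ 0.6311428  -0.15783455  0.44221447]
180 23 [ 606.8 -169.7  251.6] tool [ 49.4  -0.4 -41.8]
186 26 [ 606.8 -168.3  270.9] tool [ 30.   -0.5 -41.8]
192 29 [ 606.8 -167.6  286.6] tool [ 14.3  -0.3 -41.8]
198 29 [ 606.4 -167.   297.7] tool [  3.2  -0.3 -41.4]
204 29 [ 606.4 -166.4  309. ] tool [ -8.2  -0.3 -41.4]
210 31 [ 606.4 -165.8  318.8] tool [-18.   -0.2 -41.5]
216 33 [ 606.4 -165.6  327.3] tool [-26.5   0.  -41.4]
222 36 [ 606.2 -165.1  333.8] tool [-33.   -0.1 -41.2]
rack-top coordinate along d, gaps:
[(np.float64(117.0), 'up'), (np.float64(127.0), 'down'), (np.float64(145.0), 'up'), (np.float64(146.0), 'down'), (np.float64(148.0), 'up'), (np.float64(181.0), 'down'), (np.float64(196.0), 'up'), (np.float64(229.0), 'down'), (np.float64(230.0), 'up'), (np.float64(231.0), 'down'), (np.float64(253.0), 'up'), (np.float64(277.0), 'down'), (np.float64(291.0), 'up'), (np.float64(324.0), 'down'), (np.float64(326.0), 'up'), (np.f
[... 355 characters left out ...]
182.0), np.int64(186)), (np.float64(184.0), np.int64(181)), (np.float64(186.0), np.int64(145)), (np.float64(188.0), np.int64(120)), (np.float64(190.0), np.int64(98)), (np.float64(192.0), np.int64(77)), (np.float64(194.0), np.int64(70)), (np.float64(232.0), np.int64(20)), (np.float64(234.0), np.int64(20)), (np.float64(236.0), np.int64(20)), (np.float64(238.0), np.int64(21)), (np.float64(240.0), np.int64(20)), (np.float64(242.0), np.int64(33)), (np.float64(282.0), np.int64(15)), (np.float64(284.0), np.int64(170)), (np.float64(286.0), np.int64(179)), (np.float64(288.0), np.int64(173)), (np.float64(290.0), np.int64(397)), (np.float64(292.0), np.int64(28))]
target slot s for (.566,-.168): 187.642
```

```bash
python3 -c "
from h import *
d=go([.561,-.166,.13]); print(d/5)"
```

```text
t 18.10 tcp [ 0.565  -0.1686  0.3009] q [-0.374  0.259  1.36  -0.055  1.499  1.165] tilt 0.060 az -1.536 y [ 0.035 -0.998  0.06 ] F [ 0.  -0.4 -1.9] g 0.0093
delta mm [170.4 -12.9   3.9] n 170.9
[34.07819099 -2.57515401  0.78294214]
```

```bash
python3 -m crank '[{"gripper":1,"dx":30,"dy":-3,"dz":1,"spin":0},{"gripper":1,"dx":45,"dy":-3,"dz":1,"spin":0},{"gripper":1,"dx":45,"dy":-3,"dz":1,"spin":0},{"gripper":1,"dx":32,"dy":-3,"dz":1,"spin":0},{"gripper":1,"dx":16,"dy":-1,"dz":0,"spin":0},{"gripper":1,"dx":0,"dy":0,"dz":0,"spin":0}]' >/dev/null
python3 -c "
from h import *
d=go([.561,-.166,.13]); d=go([.561,-.166,.0735])"
```

```text
t 18.85 tcp [ 0.5586 -0.1706  0.1342] q [-0.38   0.345  1.659 -0.064  1.105  1.19 ] tilt 0.066 az -1.424 y [ 0.029 -0.997  0.066] F [-0.1  0.8 -0.7] g 0.0092
delta mm [ 3.9 -4.7 -2.5] n 6.7
t 18.85 tcp [ 0.5586 -0.1706  0.1342] q [-0.38   0.345  1.659 -0.064  1.105  1.19 ] tilt 0.066 az -1.424 y [ 0.029 -0.997  0.066] F [-0.1  0.8 -0.7] g 0.0092
delta mm [60.3 -8.5 -2.1] n 60.9
```

```bash
python3 -m crank '[{"gripper":1,"dx":4,"dy":-5,"dz":-2,"spin":-0.003},{"gripper":1,"dx":0,"dy":0,"dz":0,"spin":0}]' >/dev/null
python3 - <<'E'
from h import *
from rig import grab_frame
f=grab_frame("wrist"); cv2.imwrite("pics/w4.png",f["img"][:,:,::-1]); W=cloud(f); S,Rm=show()
d=np.array([.035,-.999])
m=np.isfinite(W[...,0])&(W[...,2]>.034)&(W[...,2]<.046)&(W[...,0]>.5)&(W[...,0]<.62)
s=W[m][:,:2]@d*1000; h,e=np.histogram(s,np.arange(140,240,1.0)); on=h>8
print([(e[i+1],'up' if on[i+1] else 'down') for i in range(len(on)-1) if on[i]!=on[i+1]])
b=S["tcp_pos"]+Rm[:,0]*.065-Rm[:,1]*.0003; print("bottom",b, "s",b[:2]@d*1000)
for r in range(100,224,12):
    z=W[r,290:350]; k=np.isfinite(z[:,0])&(z[:,2]>.05)&(abs(z[:,0]-.601)<.012)&(abs(z[:,1]+.168)<.02)
    if k.sum()>8: print(r,k.sum(),"s %.1f"%(z[k].mean(0)[:2]@d*1000),z[k].mean(0)[2].round(3))
E
```

```text
t 19.15 tcp [ 0.5617 -0.1668  0.1325] q [-0.371  0.347  1.66  -0.065  1.097  1.197] tilt 0.069 az -1.365 y [ 0.031 -0.997  0.068] F [ 0.7 -0.6 -1.3] g 0.0092
[(np.float64(145.0), 'up'), (np.float64(146.0), 'down'), (np.float64(147.0), 'up'), (np.float64(181.0), 'down'), (np.float64(195.0), 'up'), (np.float64(229.0), 'down'), (np.float64(230.0), 'up'), (np.float64(232.0), 'down')]
bottom [ 0.56259795 -0.17089254  0.06764865] s 190.4125716264392
184 25 s 188.6 0.097
196 29 s 186.6 0.128
208 31 s 185.2 0.148
220 36 s 184.3 0.165
```

View pics/w4.png

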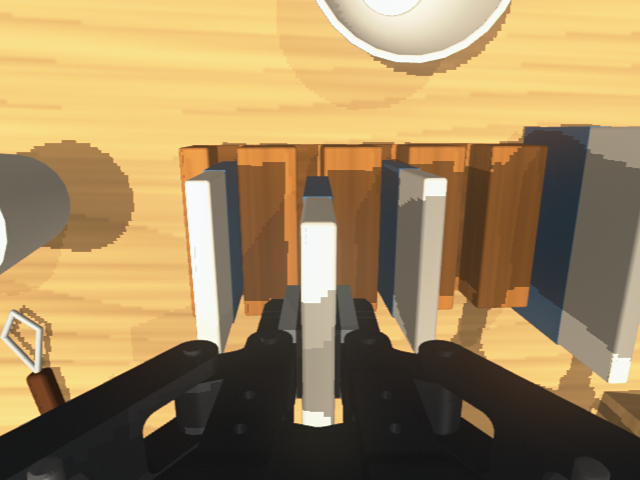

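```bash
python3 -m crank '[{"gripper":1,"dx":12,"dy":-2.5,"dz":0,"spin":0},{"gripper":1,"dx":8,"dy":-1.5,"dz":0,"spin":0},{"gripper":1,"dx":0,"dy":0,"dz":0,"spin":0}]' >/dev/null
cat > chk.py <<'E'
from h import *
S,Rm=show(); d=np.array([.035,-.999])
b=S["tcp_pos"]+Rm[:,0]*.065-Rm[:,1]*.0003; print("bottom",b, "s",b[:2]@d*1000)
E
python3 chk.py
```

```text
t 19.52 tcp [ 0.5623 -0.164   0.1118] q [-0.366  0.365  1.69  -0.067  1.048  1.205] tilt 0.070 az -1.346 y [ 0.031 -0.997  0.069] F [ 0.  -0.1 -1.8] g 0.0093
bottom [ 0.56332243 -0.16815647  0.04693853] s 187.70460334044822
```

```bash
python3 -m crank '[{"gripper":1,"dx":8,"dy":0,"dz":0,"spin":0},{"gripper":1,"dx":8,"dy":-0.5,"dz":0,"spin":0},{"gripper":1,"dx":0,"dy":0,"dz":0,"spin":0}]' >/dev/null; python3 chk.py
```

```text
t 19.90 tcp [ 0.5625 -0.1646  0.0943] q [-0.367  0.383  1.711 -0.069  1.01   1.208] tilt 0.070 az -1.354 y [ 0.031 -0.997  0.069] F [ 0.1  0.  -1.1] g 0.0097
bottom [ 0.56344268 -0.16876279  0.02944888] s 188.31452300446378
```

Bottom at z=29 mm, inside the slot, with no contact force. Lowering the remaining ~21 mm.

```bash
python3 -m crank '[{"gripper":1,"dx":7,"dy":-0.5,"dz":0,"spin":0},{"gripper":1,"dx":7,"dy":-0.5,"dz":0,"spin":0},{"gripper":1,"dx":3,"dy":0,"dz":0,"spin":0}]' >/dev/null; python3 chk.py
```

```text
t 20.27 tcp [ 0.563  -0.165   0.0765] q [-0.367  0.403  1.732 -0.071  0.969  1.211] tilt 0.070 az -1.344 y [ 0.031 -0.997  0.069] F [-0.6  0.9 -0.8] g 0.0096
bottom [ 0.56406523 -0.16915757  0.01159729] s 188.73069664689197
```

```bash
python3 -m crank '[{"gripper":1,"dx":3,"dy":-0.3,"dz":0,"spin":0},{"gripper":1,"dx":2,"dy":0,"dz":0,"spin":0}]' >/dev/null; python3 chk.py;python3 -m crank '[{"gripper":1,"dx":2,"dy":0,"dz":0,"spin":0}]' >/dev/null; python3 chk.py
```

```text
t 20.52 tcp [ 0.5642 -0.165   0.073 ] q [-0.367  0.407  1.735 -0.07   0.959  1.212] tilt 0.071 az -1.313 y [ 0.031 -0.997  0.069] F [-2.7  3.4 18.4] g 0.0094
bottom [ 0.5653625  -0.16920779  0.00819028] s 188.8262726766919
t 20.65 tcp [ 0.5642 -0.165   0.0731] q [-0.367  0.407  1.736 -0.07   0.959  1.212] tilt 0.071 az -1.308 y [ 0.03  -0.997  0.069] F [-4.1  1.9 13. ] g 0.0095
bottom [ 0.5654226  -0.1691476   0.00824188] s 188.76824388591078
```

```bash
python3 -m crank '[{"gripper":0.66,"dx":-1,"dy":0,"dz":0,"spin":0},{"gripper":0.66,"dx":0,"dy":0,"dz":0,"spin":0},{"gripper":0.66,"dx":0,"dy":0,"dz":0,"spin":0}]' >/dev/null; python3 chk.py; python3 -m crank '[{"gripper":0.66,"dx":-15,"dy":0,"dz":0,"spin":0},{"gripper":0.66,"dx":-25,"dy":0,"dz":0,"spin":0},{"gripper":0.66,"dx":-45,"dy":0,"dz":0,"spin":0},{"gripper":0.66,"dx":-40,"dy":0,"dz":0,"spin":0},{"gripper":0.66,"dx":-20,"dy":0,"dz":0,"spin":0}]' >/dev/null
python3 - <<'E'
from h import *
from rig import grab_frame
show()
f=grab_frame("wrist"); pickle.dump(f,open("pics/w5.pkl","wb")); cv2.imwrite("pics/w5.png",f["img"][:,:,::-1])
f=grab_frame("scene"); cv2.imwrite("pics/s5.png",cv2.resize(f["img"][190:320,140:300],None,fx=4,fy=4,interpolation=cv2.INTER_CUBIC)[:,:,::-1])
E
```

```text
t 21.02 tcp [ 0.5651 -0.1652  0.0751] q [-0.367  0.404  1.733 -0.07   0.96   1.212] tilt 0.073 az -1.280 y [ 0.03  -0.997  0.07 ] F [0.1 0.6 0.1] g 0.0289
bottom [ 0.56641061 -0.1694815   0.01022909] s 189.1363888412171
t 21.65 tcp [ 0.5613 -0.1546  0.2252] q [-0.352  0.272  1.529 -0.06   1.3    1.203] tilt 0.071 az -1.307 y [ 0.03  -0.997  0.069] F [-0.  -0.3  0.5] g 0.0296
```

View pics/w5.png

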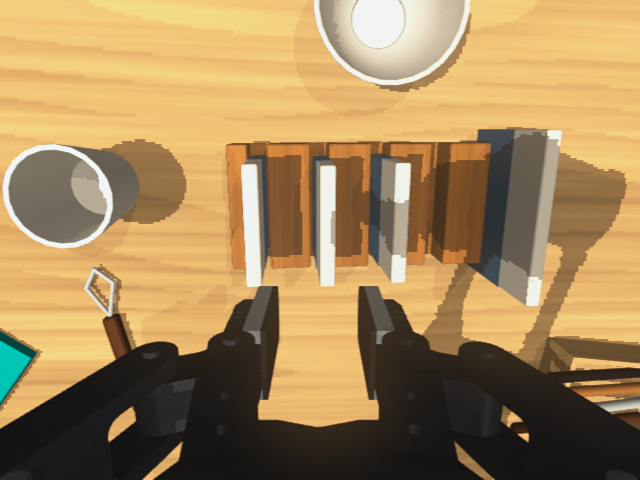

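View pics/s5.png

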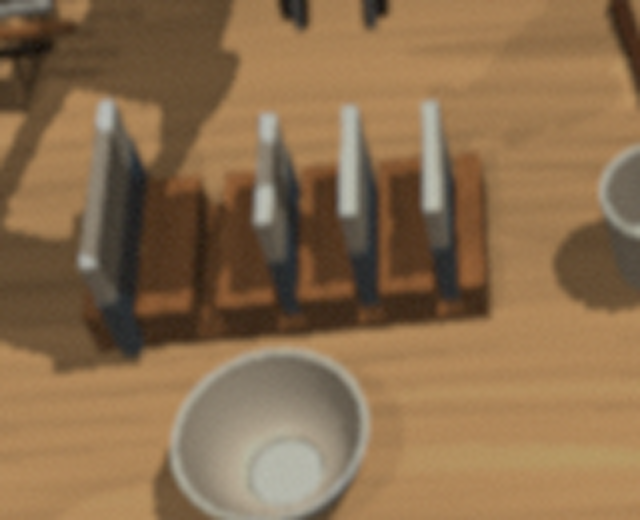

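The placed tile stands in its slot at (327,225) in the wrist view, level with its neighbours at (252,225) and (400,222). The wide tile is at (540,220). Next I'll measure the wide tile's top edge.

```bash
python3 - <<'E'
from h import *
f=pickle.load(open("pics/w5.pkl","rb")); W=cloud(f); S,Rm=show()
d=np.array([.035,-.999]); pp=np.array([.999,.035])
m=np.isfinite(W[...,0])&(W[...,2]>.1)&(W[...,2]<.118)&(W[...,0]>.48)&(W[...,0]<.65)
for nm,s0 in (("t1",140),("placed",188),("t2",236),("wide",331)):
    P=W[m]; s=P[:,:2]@d*1000; k=abs(s-s0)<16; Q=P[k]; t=Q[:,:2]@pp*1000
    print(nm,k.sum(),"s",np.percentile(s[k],[5,95]),"perp",np.percentile(t,[1,99]),"z",np.median(Q[:,2]))
E
python3 -c "
from h import *
d=go([.572,-.311,.22])"
```

```text
t 21.75 tcp [ 0.5622 -0.1549  0.2256] q [-0.352  0.271  1.528 -0.06   1.298  1.203] tilt 0.073 az -1.275 y [ 0.03  -0.997  0.07 ] F [-1.  -0.1  0.4] g 0.0292
t1 2034 s [135.95558398 145.18395233] perp [521.648775   599.70651057] z 0.10774879129566536
placed 1961 s [183.83834407 193.12523929] perp [520.65285404 598.70659286] z 0.10784730907862156
t2 2101 s [231.12903798 240.26956471] perp [521.51559753 599.56037732] z 0.10769222501816139
wide 3599 s [326.75559933 335.86692012] perp [502.18539277 619.2461798 ] z 0.10754698059083495
t 21.75 tcp [ 0.5622 -0.1549  0.2256] q [-0.352  0.271  1.528 -0.06   1.298  1.203] tilt 0.073 az -1.275 y [ 0.03  -0.997  0.07 ] F [-1.  -0.1  0.4] g 0.0292
delta mm [ 16.7 155.5  -4.7] n 156.5
```

```bash
python3 -m crank '[{"gripper":0.4,"dx":5,"dy":30,"dz":-1,"spin":0},{"gripper":0.4,"dx":8,"dy":50,"dz":-2,"spin":0},{"gripper":0.4,"dx":8,"dy":45,"dz":-2,"spin":0},{"gripper":0.4,"dx":8,"dy":24,"dz":0,"spin":0.005},{"gripper":0.4,"dx":0,"dy":0,"dz":0,"spin":0}]' >/dev/null
python3 - <<'E'
from h import *
S,Rm=show(); G=np.array([.5717,-.3113,.090]); T=G+.019*Rm[:,0]; go(T-.1*Rm[:,0]); go(T)
E
```

```text
t 22.38 tcp [ 0.5709 -0.3066  0.2029] q [-0.575  0.377  1.426 -0.047  1.29   0.98 ] tilt 0.067 az -1.314 y [ 0.027 -0.998  0.065] F [0.2 0.5 0.8] g 0.0515
t 22.38 tcp [ 0.5709 -0.3066  0.2029] q [-0.575  0.377  1.426 -0.047  1.29   0.98 ] tilt 0.067 az -1.314 y [ 0.027 -0.998  0.065] F [0.2 0.5 0.8] g 0.0515
delta mm [32.  -2.6  1.1] n 32.1
t 22.38 tcp [ 0.5709 -0.3066  0.2029] q [-0.575  0.377  1.426 -0.047  1.29   0.98 ] tilt 0.067 az -1.314 y [ 0.027 -0.998  0.065] F [0.2 0.5 0.8] g 0.0515
delta mm [132.   -2.6   1.1] n 132.0
```

```bash
python3 -m crank '[{"gripper":0.4,"dx":30,"dy":-2,"dz":1,"spin":0},{"gripper":0.4,"dx":40,"dy":-1,"dz":0,"spin":0},{"gripper":0.4,"dx":30,"dy":-1,"dz":0,"spin":-0.004},{"gripper":0.4,"dx":15,"dy":-1,"dz":0,"spin":-0.004}]' >/dev/null
cat > gt.py <<'E'
from h import *
S,Rm=show(); G=np.array([.5717,-.3113,.090]); T=G+.019*Rm[:,0]; go(T)
E
python3 gt.py
```

```text
t 22.88 tcp [ 0.5724 -0.3027  0.0863] q [-0.571  0.466  1.589 -0.048  1.038  0.985] tilt 0.064 az -1.265 y [ 0.038 -0.997  0.062] F [-0.3  0.5 -0.1] g 0.0515
t 22.88 tcp [ 0.5724 -0.3027  0.0863] q [-0.571  0.466  1.589 -0.048  1.038  0.985] tilt 0.064 az -1.265 y [ 0.038 -0.997  0.062] F [-0.3  0.5 -0.1] g 0.0515
delta mm [15.8  8.7  1. ] n 18.1
```

```bash
python3 -m crank '[{"gripper":0.4,"dx":8,"dy":5,"dz":1,"spin":0},{"gripper":0.4,"dx":8,"dy":4,"dz":0,"spin":0},{"gripper":0.4,"dx":0,"dy":0,"dz":0,"spin":0}]' >/dev/null; python3 gt.py
```

```text
t 23.25 tcp [ 0.5728 -0.312   0.071 ] q [-0.583  0.486  1.597 -0.047  1.009  0.972] tilt 0.064 az -1.251 y [ 0.039 -0.997  0.062] F [ 0.2 -0.2  0.8] g 0.0510
t 23.25 tcp [ 0.5728 -0.312   0.071 ] q [-0.583  0.486  1.597 -0.047  1.009  0.972] tilt 0.064 az -1.251 y [ 0.039 -0.997  0.062] F [ 0.2 -0.2  0.8] g 0.0510
delta mm [-0.   0.5  0.7] n 0.8
```

```bash
python3 -m crank '[{"gripper":1,"dx":0,"dy":0.5,"dz":0,"spin":0},{"gripper":1,"dx":0,"dy":0,"dz":0,"spin":0},{"gripper":1,"dx":0,"dy":0,"dz":0,"spin":0},{"gripper":1,"dx":0,"dy":0,"dz":0,"spin":0}]' 70 >/dev/null; python3 gt.py
```

```text
t 23.75 tcp [ 0.5737 -0.3116  0.0729] q [-0.583  0.484  1.595 -0.044  1.011  0.972] tilt 0.064 az -1.204 y [ 0.037 -0.997  0.06 ] F [ 0.1  0.6 -0.6] g 0.0089
t 23.75 tcp [ 0.5737 -0.3116  0.0729] q [-0.583  0.484  1.595 -0.044  1.011  0.972] tilt 0.064 az -1.204 y [ 0.037 -0.997  0.06 ] F [ 0.1  0.6 -0.6] g 0.0089
delta mm [1.8 0.7 1.6] n 2.5
```

```bash
python3 -m crank '[{"gripper":1,"dx":-8,"dy":0.5,"dz":0,"spin":0},{"gripper":1,"dx":-15,"dy":1,"dz":0,"spin":0},{"gripper":1,"dx":-20,"dy":1,"dz":0,"spin":0},{"gripper":1,"dx":-40,"dy":2,"dz":0,"spin":0},{"gripper":1,"dx":-50,"dy":3,"dz":0,"spin":0},{"gripper":1,"dx":-30,"dy":2,"dz":0,"spin":0}]' >/dev/null
python3 - <<'E'
from h import *
from rig import grab_frame
S,Rm=show()
f=grab_frame("scene"); cv2.imwrite("pics/s6.png",f["img"][:,:,::-1])
f=grab_frame("wrist"); pickle.dump(f,open("pics/w6.pkl","wb")); cv2.imwrite("pics/w6.png",f["img"][:,:,::-1])
W=cloud(f); L=((W-S["tcp_pos"])@Rm)*1000
m=np.isfinite(W[...,0])&(abs(L[...,1])<9)&(L[...,0]>-45)&(L[...,0]<-25)&(abs(L[...,2])<75); m[:,:290]=0; m[:,350:]=0
Q=L[m]; print(len(Q),"top edge tool",np.median(Q[:,0]),"z ext",np.percentile(Q[:,2],[1,99]))
m=np.isfinite(W[...,0])&(abs(L[...,1])<9)&(L[...,0]>-30)&(L[...,0]<70)&(L[...,2]<-50)&(L[...,2]>-75)
for lo in range(-30,70,20):
    k=m&(L[...,0]>lo)&(L[...,0]<lo+20)
    if k.sum()>5: print(lo,k.sum(),L[k].mean(0).round(1))
E
```

```text
t 24.50 tcp [ 0.5687 -0.3127  0.2418] q [-0.587  0.358  1.358 -0.042  1.375  0.952] tilt 0.065 az -1.280 y [ 0.039 -0.997  0.063] F [ 0.6 -0.9 -2.6] g 0.0090
11004 top edge tool -39.03273792959256 z ext [-59.51641242  19.146539  ]
-30 86 [-20.8   1.5 -59.6]
-10 97 [  1.5   1.4 -59.3]
10 27 [ 19.7   1.3 -59.3]
30 25 [ 34.6   1.3 -59. ]
50 23 [ 52.2   1.3 -58.8]
```

View pics/w6.png

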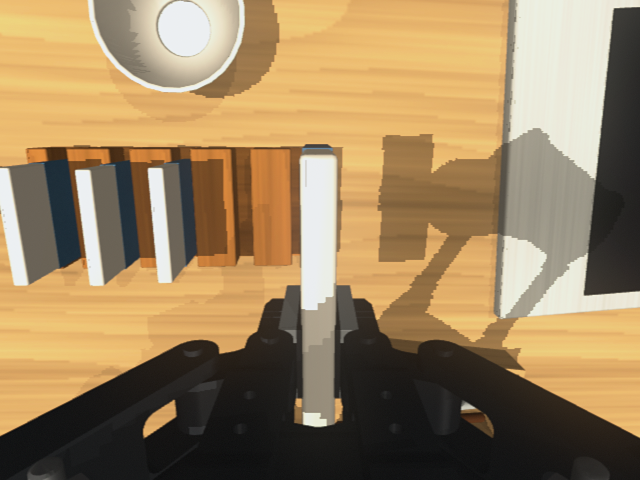

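View pics/s6.png

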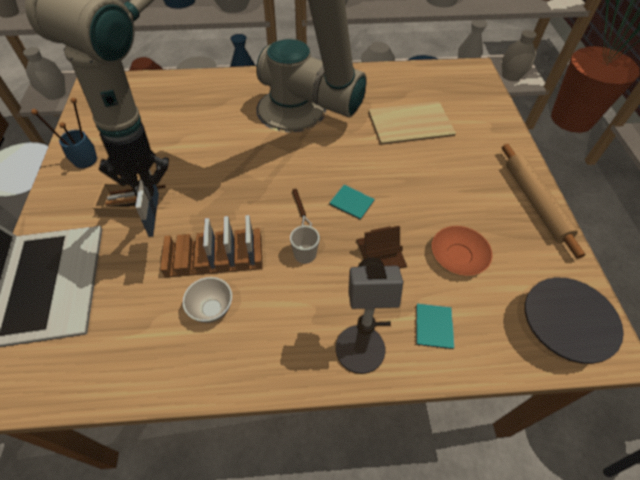

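```bash
cat > f.py <<'E'
from plan import *
import sys
a=list(map(float,sys.argv[1:])); q=cur(); P0=FK(q)[0]; P1=np.array(a[:3]); N=int(a[3]); sp=a[4]
q=follow(q,[P0+(P1-P0)*k/N for k in range(1,N+1)],[sp/N]*N); Y=FK(q)[1].apply([0,1,0]); print("y az",np.arctan2(Y[1],Y[0]))
np.save("qf.npy",q)
E
python3 f.py .47 .06 .63 10 -1.5
```

```text
fk err mm [-0.052  0.169 -0.095] tilt (np.float64(0.06901185892759604), np.float64(-1.2270400898991811))
[-41, -35, 8] -0.15 55.0 0.11
[-41, -36, 2] -0.15 55.0 0.11
[-41, -36, -3] -0.15 55.0 0.1
[-41, -35, -8] -0.15 55.0 0.1
[-41, -33, -13] -0.15 55.0 0.1
[-41, -31, -18] -0.15 55.0 0.09
[-41, -28, -23] -0.15 55.0 0.1
[-41, -24, -27] -0.15 55.0 0.1
[-41, -20, -30] -0.15 55.0 0.12
[-41, -15, -33] -0.15 55.0 0.15
end [0.47 0.06 0.63] (np.float64(0.06901189078786853), np.float64(-1.227039197735152)) q [ 0.031  0.176  0.661 -0.087  2.281  0.005]
y az -0.030975192311305674
```

```bash
python3 -m crank '[{"gripper":1,"dx":-30,"dy":-20,"dz":6,"spin":-0.1},{"gripper":1,"dx":-41,"dy":-36,"dz":4,"spin":-0.15},{"gripper":1,"dx":-41,"dy":-36,"dz":0,"spin":-0.15},{"gripper":1,"dx":-41,"dy":-36,"dz":-6,"spin":-0.15},{"gripper":1,"dx":-41,"dy":-34,"dz":-11,"spin":-0.15},{"gripper":1,"dx":-41,"dy":-32,"dz":-16,"spin":-0.15},{"gripper":1,"dx":-41,"dy":-29,"dz":-21,"spin":-0.15},{"gripper":1,"dx":-41,"dy":-25,"dz":-26,"spin":-0.15},{"gripper":1,"dx":-41,"dy":-21,"dz":-29,"spin":-0.15},{"gripper":1,"dx":-35,"dy":-15,"dz":-33,"spin":-0.15},{"gripper":1,"dx":-15,"dy":-5,"dz":-20,"spin":-0.05}]' >/dev/null; python3 -c "
from h import *
show()"; python3 d.py 2,0,45,40 10,.1,45,61; python3 d.py 2,0,45,40 10,.3,45,61
```

```text
t 25.98 tcp [0.4593 0.0711 0.6245] q [ 0.049  0.168  0.687 -0.077  2.286 -0.015] tilt 0.058 az -1.540 y [1.    0.014 0.001] F [-0.  -0.2 -2.2] g 0.0088
fk err mm [-0.015  0.117 -0.006] tilt (np.float64(0.05778891462475116), np.float64(-1.5399247499869546))
[-28.  28.   2.] tv 0.002 -0.058 [0.488 0.071 0.653] [ 0.047  0.262  0.473 -0.086  2.405 -0.031]
[-28.  28.   2.] tv 0.005 -0.057 [0.512 0.071 0.675] [ 0.043  0.372  0.22  -0.103  2.544 -0.056]
[-43.  43.  -1.] tv 0.036 -0.055 [0.529 0.07  0.672] [ 0.04   0.378  0.22  -0.096  2.508 -0.053]
[-42.  44.  -1.] tv 0.068 -0.053 [0.546 0.07  0.67 ] [ 0.038  0.383  0.22  -0.089  2.471 -0.05 ]
[-40.  46.  -1.] tv 0.101 -0.050 [0.562 0.07  0.669] [ 0.036  0.388  0.22  -0.083  2.433 -0.047]
[-39.  47.  -1.] tv 0.135 -0.048 [0.579 0.07  0.668] [ 0.034  0.393  0.22  -0.077  2.394 -0.044]
[-37.  48.  -2.] tv 0.171 -0.045 [0.596 0.07  0.667] [ 0.032  0.397  0.22  -0.071  2.354 -0.042]
[-35.  50.  -2.] tv 0.208 -0.043 [0.613 0.07  0.668] [ 0.03   0.401  0.22  -0.066  2.313 -0.039]
[-33.  51.  -2.] tv 0.247 -0.040 [0.63  0.07  0.669] [ 0.028  0.405
[... 889 characters left out ...]
-0.085  2.436 -0.007]
[-39.  46. -10.] tv 0.134 -0.044 [0.573 0.1   0.668] [ 0.088  0.392  0.22  -0.081  2.397  0.007]
[-38.  47. -10.] tv 0.170 -0.039 [0.588 0.107 0.667] [ 0.097  0.397  0.22  -0.078  2.358  0.018]
[-36.  48. -10.] tv 0.207 -0.034 [0.604 0.114 0.668] [ 0.105  0.401  0.22  -0.075  2.317  0.029]
[-34.  49. -10.] tv 0.244 -0.028 [0.62  0.12  0.669] [ 0.113  0.404  0.22  -0.072  2.276  0.038]
[-32.  51. -11.] tv 0.283 -0.022 [0.636 0.127 0.67 ] [ 0.12   0.408  0.22  -0.07   2.233  0.047]
[-30.  52. -11.] tv 0.323 -0.016 [0.652 0.133 0.672] [ 0.127  0.412  0.22  -0.068  2.19   0.054]
[-28.  53. -11.] tv 0.363 -0.009 [0.668 0.139 0.675] [ 0.133  0.416  0.22  -0.066  2.145  0.061]
```

```bash
python3 -m crank '[{"gripper":1,"dx":-28,"dy":28,"dz":2,"spin":0},{"gripper":1,"dx":-28,"dy":28,"dz":2,"spin":0},{"gripper":1,"dx":-44,"dy":42,"dz":-10,"spin":0},{"gripper":1,"dx":-42,"dy":43,"dz":-10,"spin":0},{"gripper":1,"dx":-41,"dy":44,"dz":-10,"spin":0},{"gripper":1,"dx":-39,"dy":46,"dz":-10,"spin":0},{"gripper":1,"dx":-38,"dy":47,"dz":-10,"spin":0},{"gripper":1,"dx":-36,"dy":48,"dz":-10,"spin":0}]' >/dev/null; python3 -c "
from h import *
show()"; python3 d.py 4,.3,55,61
```

```text
t 26.98 tcp [0.6095 0.1179 0.659 ] q [ 0.111  0.414  0.22  -0.075  2.32   0.031] tilt 0.194 az -0.178 y [0.982 0.027 0.189] F [-0.7 -0.8 -2.1] g 0.0089
fk err mm [-0.148  0.101  0.041] tilt (np.float64(0.19383679764116102), np.float64(-0.1777225277289281))
[-43.  43.  -8.] tv 0.229 -0.028 [0.617 0.122 0.666] [ 0.116  0.407  0.22  -0.072  2.288  0.037]
[-41.  44.  -8.] tv 0.268 -0.022 [0.624 0.126 0.672] [ 0.12   0.401  0.22  -0.069  2.255  0.043]
[-40.  46.  -8.] tv 0.308 -0.016 [0.633 0.129 0.68 ] [ 0.124  0.395  0.22  -0.067  2.221  0.048]
[-38.  47.  -8.] tv 0.349 -0.009 [0.642 0.133 0.687] [ 0.128  0.39   0.22  -0.064  2.185  0.053]
```

```bash
python3 -m crank '[{"gripper":1,"dx":-43,"dy":43,"dz":-8,"spin":0},{"gripper":1,"dx":-41,"dy":44,"dz":-8,"spin":0},{"gripper":1,"dx":-40,"dy":46,"dz":-8,"spin":0}]' >/dev/null; python3 f.py .48 .10 .42 6 0.06;  python3 -c "
from h import *
show()"
```

```text
fk err mm [-0.179  0.094  0.033] tilt (np.float64(0.30928709256185427), np.float64(-0.0502836217660178))
[34, -37, 3] 0.01 50.0 0.37
[34, -37, 4] 0.01 50.0 0.24
[34, -37, 4] 0.01 50.0 0.2
[34, -37, 5] 0.01 50.0 0.17
[34, -37, 5] 0.01 50.0 0.16
[34, -37, 5] 0.01 50.0 0.14
end [0.48 0.1  0.42] (np.float64(0.309287009859619), np.float64(-0.05028367765590443)) q [ 0.097 -0.076  1.498 -0.045  1.413  0.129]
y az -0.03157286495052498
t 27.35 tcp [0.6324 0.1302 0.6799] q [ 0.126  0.395  0.221 -0.067  2.22   0.049] tilt 0.309 az -0.050 y [0.952 0.03  0.303] F [-0.3 -0.1 -1.8] g 0.0090
```

```bash
python3 -m crank '[{"gripper":1,"dx":18,"dy":-20,"dz":2,"spin":0.01},{"gripper":1,"dx":30,"dy":-33,"dz":3,"spin":0.01},{"gripper":1,"dx":34,"dy":-37,"dz":4,"spin":0.01},{"gripper":1,"dx":34,"dy":-37,"dz":5,"spin":0.01},{"gripper":1,"dx":34,"dy":-37,"dz":5,"spin":0.01},{"gripper":1,"dx":34,"dy":-37,"dz":5,"spin":0.01},{"gripper":1,"dx":15,"dy":-16,"dz":2,"spin":0.01}]' >/dev/null
python3 - <<'E'
from h import *
from rig import grab_frame
S,Rm=show()
f=grab_frame("wrist"); pickle.dump(f,open("pics/w7.pkl","wb")); cv2.imwrite("pics/w7.png",f["img"][:,:,::-1]); print(f["eye"],proj(f,[.787,.12,.2645]))
E
```

```text
t 28.23 tcp [0.4854 0.1015 0.4199] q [ 0.098 -0.08   1.509 -0.045  1.383  0.145] tilt 0.333 az -0.037 y [ 0.944 -0.044  0.327] F [ 0.5 -0.2 -2. ] g 0.0088
[0.44178105 0.1685859  0.55471363] [[572.98798774 162.85895307]]
```

View pics/w7.png

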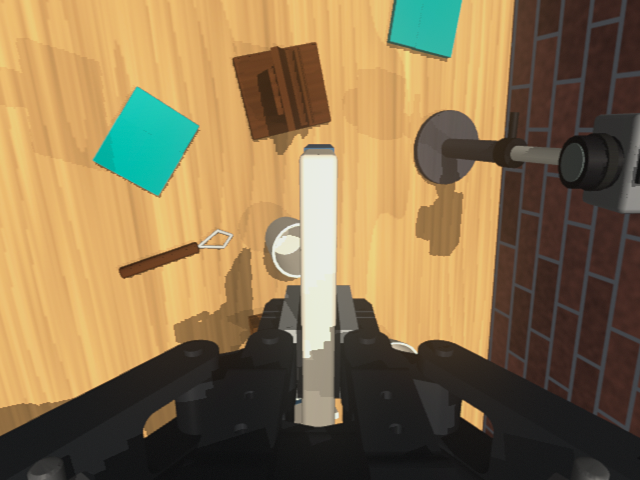

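The lens front shows at about (574,163). My estimated lens centre projects to (573,163), so they agree. Next I'll refine it with the depth.

Run:
```python
from h import *
np.set_printoptions(precision=4,suppress=True)
f=pickle.load(open("pics/w7.pkl","rb")); W=cloud(f)
c=cv2.resize(f["img"][110:215,540:640],None,fx=6,fy=6,interpolation=cv2.INTER_CUBIC); cv2.imwrite("pics/lens.png",c[:600,:,::-1])
cx=np.array([np.cos(.35)*np.cos(-.045),np.cos(.35)*np.sin(-.045),np.sin(.35)]); cy=np.array([np.sin(.045),np.cos(.045),0]); cz=np.cross(cx,cy)
L=np.array([.787,.12,.2645]); D=(W-L)@np.c_[cx,cy,cz]*1000
m=np.isfinite(W[...,0])&(np.hypot(D[...,1],D[...,2])<45)&(D[...,0]>-40)&(D[...,0]<60); m[:,:530]=0
P=W[m]; d=D[m]; print(len(P)); h,e=np.histogram(d[:,0],np.arange(-30,60,3)); print(list(zip(e.astype(int),h)))
k=(d[:,0]<9)&(d[:,0]>-9); Q=P[k]; c0=Q.mean(0); n=np.linalg.svd(Q-c0)[2][2]; n*=np.sign(n[0]); print("plane",k.sum(),c0,n,"pitch",np.arcsin(n[2]),"yaw",np.arctan2(n[1],n[0]),"d x",d[k].mean(0))
print("y,z ext",np.percentile(d[k][:,1:],[1,50,99],axis=0))
r=cv2.minEnclosingCircle(d[k][:,1:].astype('f4')); print(r)
```

```text
6063
[(np.int64(-30), np.int64(0)), (np.int64(-27), np.int64(0)), (np.int64(-24), np.int64(0)), (np.int64(-21), np.int64(0)), (np.int64(-18), np.int64(0)), (np.int64(-15), np.int64(0)), (np.int64(-12), np.int64(0)), (np.int64(-9), np.int64(0)), (np.int64(-6), np.int64(107)), (np.int64(-3), np.int64(1257)), (np.int64(0), np.int64(172)), (np.int64(3), np.int64(188)), (np.int64(6), np.int64(189)), (np.int64(9), np.int64(185)), (np.int64(12), np.int64(338)), (np.int64(15), np.int64(211)), (np.int64(18), np.int64(207)), (np.int64(21), np.int64(94)), (np.int64(24), np.int64(186)), (np.int64(27), np.int64(1970)), (np.int64(30), np.int64(437)), (np.int64(33), np.int64(288)), (np.int64(36), np.int64(134)), (np.int64(39), np.int64(70)), (np.int64(42), np.int64(29)), (np.int64(45), np.int64(1)), (np.int64(48), np.int64(0)), (np.int64(51), np.int64(0)), (np.int64(54), np.int64(0))]
plane 1913 [0.7841 0.1218 0.2722] [ 0.9777 -0.0525  0.2035] pitch 0.20491538981205593 yaw -0.05367140867579264 d x [-0.1805  1.6707  8.269 ]
y,z ext [[-21.8127 -20.5015]
 [  1.886   10.864 ]
 [ 23.6996  24.8396]]
((0.6034103631973267, 1.539765477180481), 24.988786697387695)
```

View pics/lens.png

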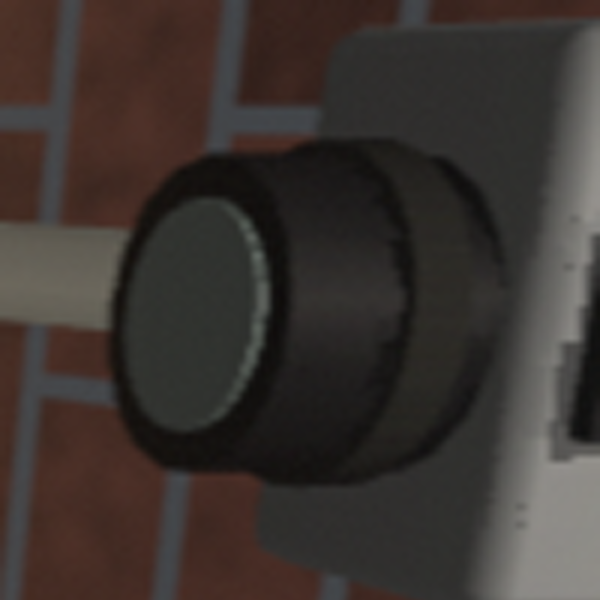

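Run:
```python
from h import *
np.set_printoptions(precision=4,suppress=True)
f=pickle.load(open("pics/w7.pkl","rb")); W=cloud(f)
cx=np.array([np.cos(.35)*np.cos(-.045),np.cos(.35)*np.sin(-.045),np.sin(.35)]); cy=np.array([np.sin(.045),np.cos(.045),0]); cz=np.cross(cx,cy)
L=np.array([.787,.12,.2645]); D=(W-L)@np.c_[cx,cy,cz]*1000
m=np.isfinite(W[...,0])&(np.hypot(D[...,1],D[...,2])<65)&(D[...,0]>-40)&(D[...,0]<60); m[:,:530]=0
P=W[m]; d=D[m]
for lo,hi in ((-6,.3),(25,33)):
    k=(d[:,0]<hi)&(d[:,0]>lo)
    Q=P[k]
    for it in range(3):
        c0=Q.mean(0); n=np.linalg.svd(Q-c0)[2][2]; n*=np.sign(n[0]); Q=Q[abs((Q-c0)@n)<.0025]
    dd=(Q-L)@np.c_[cx,cy,cz]*1000
    print(len(Q),c0,n,"pitch %.3f yaw %.3f"%(np.arcsin(n[2]),np.arctan2(n[1],n[0])),"x med",np.median(dd[:,0]),np.percentile(dd[:,1:],[.5,99.5],axis=0),cv2.minEnclosingCircle(dd[:,1:].astype('f4')))
```

```text
1383 [0.7838 0.1214 0.2675] [ 0.9441 -0.0374  0.3276] pitch 0.334 yaw -0.040 x med -2.136779309750529 [[-22.0806 -21.6427]
 [ 23.8563  24.7305]] ((0.7146345376968384, 1.2212802171707153), 24.72684669494629)
2415 [0.8096 0.123  0.2867] [ 0.9457 -0.0374  0.323 ] pitch 0.329 yaw -0.040 x med 28.518309970974705 [[-39.8995 -25.422 ]
 [ 42.3408  31.0472]] ((0.9530016779899597, 1.3635547161102295), 48.814208984375)
```

Run:
```python
from h import *
for n,q in (("w7",None),("w6",None)):
    f=pickle.load(open(f"pics/{n}.pkl","rb")); W=cloud(f)
    # tool pose at picture
    if n=="w7": S=st(); Rm=rot(S["eef_rot"]).as_matrix(); T=S["tcp_pos"]; print(T)
    else: continue
    L=(W-T)@Rm*1000
    m=np.isfinite(W[...,0]); m[:, :303]=0; m[:,333:]=0; m[:160]=0; m[300:]=0
    Q=L[m]; print("top face x",np.percentile(Q[:,0],[5,25,50,75,95]),"y",np.percentile(Q[:,1],[2,98]),"z",np.percentile(Q[:,2],[1,99]))
    m[:]=0; m[146:153,306:332]=1; Q=L[m]; print("end",np.median(Q,axis=0))
```

```text
[0.48338857 0.10129711 0.41796241]
top face x [-36.9975769  -36.41412699 -35.9683167  -35.52458255 -34.93750392] y [-1.67398123  5.96467014] z [-56.7073988  -19.35164229]
end [nan nan nan]
```

```bash
cat > fin.py <<'E'
from h import *
S,Rm=show()
psi=-.042; p=.35
cx=np.array([np.cos(p)*np.cos(psi),np.cos(p)*np.sin(psi),np.sin(p)]); cy=np.array([-np.sin(psi),np.cos(psi),0]); cz=np.cross(cx,cy)
Ld=np.array([.7846,.1209,.2651]); off=np.array([.014,.0007,.0005])
C=S["tcp_pos"]+Rm@off
print("tile centre in cam mm",(np.c_[cx,cy,cz].T@(C-Ld)*1000).round(1))
print("tool x err (cx,cy):",(Rm[:,0]@cx).round(3),(Rm[:,0]@cy).round(3)," tool y err (cy,cz):",(Rm[:,1]@cy).round(3),(Rm[:,1]@cz).round(3))
T=Ld-.16*cx-Rm@off; d=Rm.T@(T-S["tcp_pos"])*1000; print("delta",d.round(1),np.linalg.norm(d).round(1))
E
python3 fin.py
```

```text
t 28.27 tcp [0.4834 0.1013 0.418 ] q [ 0.098 -0.081  1.513 -0.045  1.384  0.146] tilt 0.329 az -0.039 y [ 0.946 -0.044  0.323] F [-1.4  0.  -4.9] g 0.0089
tile centre in cam mm [-229.1  -32.7  232.5]
tool x err (cx,cy): -0.021 0.001  tool y err (cy,cz): -0.004 -0.021
delta [231.   74.  -32.8] 244.7
```

```bash
python3 -m crank '[{"gripper":1,"dx":20,"dy":6,"dz":-3,"spin":0},{"gripper":1,"dx":38,"dy":12,"dz":-6,"spin":0},{"gripper":1,"dx":38,"dy":12,"dz":-6,"spin":0},{"gripper":1,"dx":38,"dy":12,"dz":-6,"spin":0},{"gripper":1,"dx":38,"dy":12,"dz":-6,"spin":0},{"gripper":1,"dx":25,"dy":8,"dz":-3,"spin":0},{"gripper":1,"dx":10,"dy":3,"dz":-1,"spin":0}]' >/dev/null; python3 fin.py
```

```text
t 29.15 tcp [0.6244 0.1287 0.2511] q [ 0.124  0.188  1.632 -0.063  0.974  0.197] tilt 0.353 az -0.027 y [ 0.937 -0.045  0.346] F [-0.8  0.5 -2.2] g 0.0090
tile centre in cam mm [-154.8    0.7   27.9]
tool x err (cx,cy): 0.003 0.005  tool y err (cy,cz): -0.005 0.003
delta [27.9 -5.3  0.8] 28.4
```

```bash
python3 -m crank '[{"gripper":1,"dx":12,"dy":-3,"dz":0,"spin":0},{"gripper":1,"dx":11,"dy":-3,"dz":0,"spin":0},{"gripper":1,"dx":5,"dy":-1,"dz":0,"spin":0},{"gripper":1,"dx":0,"dy":0,"dz":0,"spin":0}]' >/dev/null; python3 fin.py
```

```text
t 29.65 tcp [0.628  0.1287 0.2232] q [ 0.124  0.21   1.675 -0.066  0.904  0.202] tilt 0.356 az -0.026 y [ 0.936 -0.045  0.349] F [-0.7  0.1 -2.2] g 0.0092
tile centre in cam mm [-160.9    0.8    0.5]
tool x err (cx,cy): 0.006 0.005  tool y err (cy,cz): -0.006 0.006
delta [0.5 0.9 0.8] 1.3
```

Within about 1 mm and 0.5°. As an independent check I'll look from the scene and top cameras.

Run:
```python
from h import *
from rig import grab_frame
np.set_printoptions(precision=4,suppress=True)
S,Rm=show(); psi=-.042;p=.35
cx=np.array([np.cos(p)*np.cos(psi),np.cos(p)*np.sin(psi),np.sin(p)]); cy=np.array([-np.sin(psi),np.cos(psi),0]); cz=np.cross(cx,cy); B=np.c_[cx,cy,cz]
L=np.array([.7846,.1209,.2651])
for n in ("top","scene","wrist"):
    f=grab_frame(n); pickle.dump(f,open(f"pics/{n}9.pkl","wb")); cv2.imwrite(f"pics/{n}9.png",f["img"][:,:,::-1]); W=cloud(f); D=(W-L)@B*1000
    m=np.isfinite(W[...,0])&(abs(D[...,0]+160)<15)&(abs(D[...,1])<75)&(abs(D[...,2])<65)
    d=D[m]; print(n,m.sum()); 
    if m.sum()<50: continue
    print(" ext y",np.percentile(d[:,1],[1,99]),"z",np.percentile(d[:,2],[1,99]),"x",np.percentile(d[:,0],[2,50,98]))
    k=(d[:,0]>-159); 
    if k.sum()>100:
        Q=d[k]
        for _ in range(3): c=Q.mean(0); nn=np.linalg.svd(Q-c)[2][2]; nn*=np.sign(nn[0]); Q=Q[abs((Q-c)@nn)<3]
        print(" face +x normal in cam",nn,"mean",c,len(Q))
```

```text
t 29.65 tcp [0.628  0.1287 0.2232] q [ 0.124  0.21   1.675 -0.066  0.904  0.202] tilt 0.356 az -0.026 y [ 0.936 -0.045  0.349] F [-0.7  0.1 -2.2] g 0.0092
top 932
 ext y [-59.9536  59.1251] z [-45.9203  54.0559] x [-166.9374 -157.5979 -156.1751]
 face +x normal in cam [ 0.9999 -0.0049  0.016 ] mean [-157.4057   -3.492     4.5471] 736
scene 2373
 ext y [-61.2086  57.1717] z [-46.64    52.3865] x [-163.3299 -155.3264 -149.935 ]
 face +x normal in cam [ 0.9998 -0.0058  0.0169] mean [-155.3121   -2.2437    1.0911] 2115
wrist 15154
 ext y [-18.9188  59.0513] z [14.6437 64.1868] x [-173.1782 -161.157  -146.8386]
 face +x normal in cam [0.9948 0.0694 0.0748] mean [-155.9351   22.3784   48.6795] 3120
```

View pics/scene9.png

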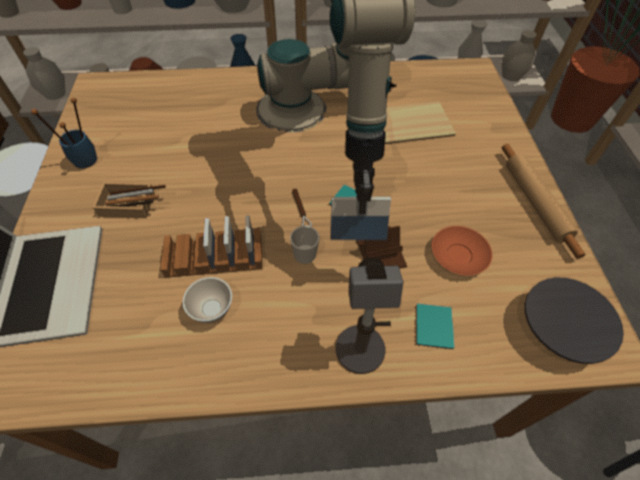

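View pics/top9.png

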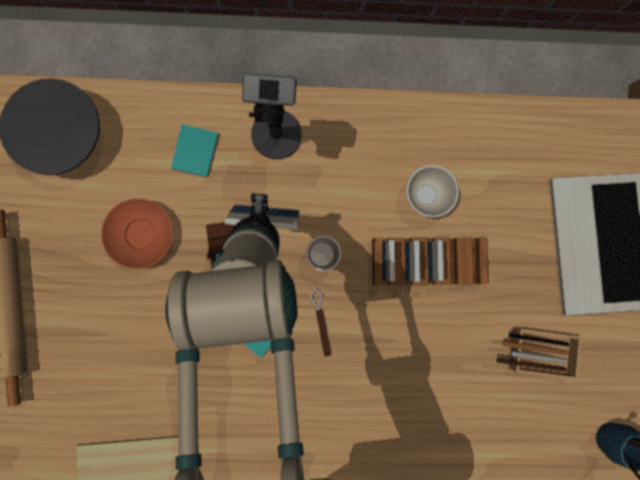

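View pics/wrist9.png

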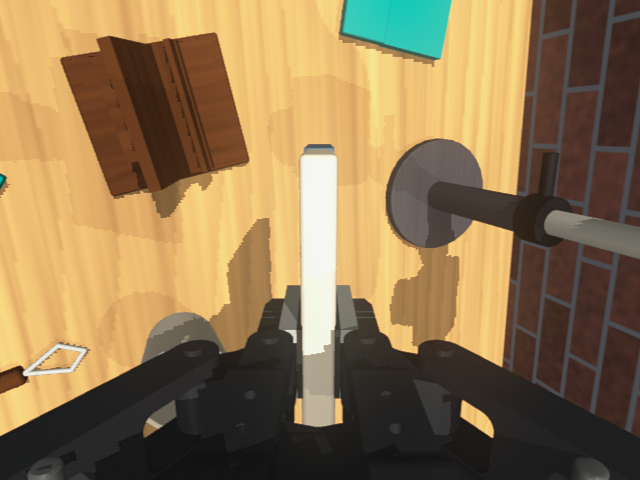

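```bash
python3 -m crank '[{"gripper":1,"dx":1.5,"dy":0.5,"dz":0,"spin":0},{"gripper":1,"dx":0,"dy":0,"dz":0,"spin":0},{"gripper":1,"dx":0,"dy":0,"dz":0,"spin":0}]' >/dev/null; python3 fin.py
```

```text
t 30.18 tcp [0.6299 0.1289 0.2239] q [ 0.123  0.212  1.673 -0.066  0.902  0.202] tilt 0.360 az -0.025 y [ 0.935 -0.045  0.352] F [-0.4  0.4 -1.9] g 0.0089
tile centre in cam mm [-158.8    1.1    0.4]
tool x err (cx,cy): 0.01 0.006  tool y err (cy,cz): -0.006 0.01
delta [ 0.4 -1.2  1.1] 1.7
```

```bash
python3 -m crank '[{"gripper":1,"dx":1.5,"dy":-1,"dz":1,"spin":0},{"gripper":1,"dx":0,"dy":0,"dz":0,"spin":0},{"gripper":1,"dx":0,"dy":0,"dz":0,"spin":0}]' >/dev/null; python3 fin.py
python3 - <<'E'
from rig import order,monitor
s=monitor.read_state(); print(abs(s["qd"]).max())
print(order.hand_in())
E
```

```text
t 30.55 tcp [0.6294 0.1278 0.2219] q [ 0.121  0.212  1.678 -0.066  0.897  0.2  ] tilt 0.360 az -0.025 y [ 0.935 -0.045  0.352] F [-0.1 -0.9 -2.9] g 0.0088
tile centre in cam mm [-159.9   -0.    -1.3]
tool x err (cx,cy): 0.01 0.006  tool y err (cy,cz): -0.006 0.009
delta [-1.3 -0.1 -0. ] 1.3
0.004033894150918357
the job is handed in; nothing more can be done
None
```

I placed the test tile in the rack, and the arm is holding the wide tile in front of the inspection camera. I handed the job in at t = 30.6 s; no verdict was reported.

- **Test tile:** I pinched it off the easel and lowered it into the free slot at rack x = ±48 mm, between the two 80 mm tiles. I opened the fingers only after it touched the slot floor, at 18 N. A look afterwards showed its top edge at 107.8 mm, level with the other rack tiles.
- **Wide tile:** it is gripped at 70 N and held still, right way up. By arm kinematics its centre is at (-160, 0, -1) mm in the camera frame, with the face within about 0.01 rad of square.
- **Disagreeing checks:** before the last small shift, the scene and top cameras put the tile about 3 mm higher than the arm's own reckoning, and about 0.016 rad less tilted. The scene camera also put it about 2 mm to the side. I moved it down to split the height difference but did not take another picture after that.
- **Joint limits:** the moves allow no direct tilt, so I tilted the tool by pushing it against the edge of the arm's reach. That left joints 1, 3 and 5 resting on their range limits for a while. No joint reading went past its range. The largest wrist force I read was about 37 N, early on, when the elbow joint reached its limit.
- **Everything else:** the other tiles, the easel, the bystanders and the turquoise look-alikes look unmoved in the last pictures.

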